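# Put the punches and setting dies away at the leather bench

### The job

Clear the leather bench: press every hole punch that lies on the green board down into a spring-clip place of its own on the clip rail until it is snapped fully home, cutting ends pointing away from the robot, and slide the two brass setting dies, shank down, fully home into the bores that fit them in the steel die block: its keeper bar must be swung aside for that, and then swung back right across both dies. Do not disturb the little wooden burnisher.

Things in the scene. Friction and masses are not known exactly. Their poses are not given: they have to be found in the camera images.
- punch0_mid (a point): One of up to four like steel hole punches lying on the 15 mm thick green board, 160 mm long, 0.16 kg: round shaft 18 mm thick, 100 mm long; a 24 mm square collar, 12 mm thick, at each end; beyond them a blunt head and a tapered cutting end. This point: on the axis, mid-shaft, 12 mm above the board; x points to the cutting end. May be absent.
- punch1_mid (a point): One of up to four like steel hole punches lying on the 15 mm thick green board, 160 mm long, 0.16 kg: round shaft 18 mm thick, 100 mm long; a 24 mm square collar, 12 mm thick, at each end; beyond them a blunt head and a tapered cutting end. This point: on the axis, mid-shaft, 12 mm above the board; x points to the cutting end. May be absent.
- punch2_mid (a point): One of up to four like steel hole punches lying on the 15 mm thick green board, 160 mm long, 0.16 kg: round shaft 18 mm thick, 100 mm long; a 24 mm square collar, 12 mm thick, at each end; beyond them a blunt head and a tapered cutting end. This point: on the axis, mid-shaft, 12 mm above the board; x points to the cutting end. May be absent.
- punch3_mid (a point): One of up to four like steel hole punches lying on the 15 mm thick green board, 160 mm long, 0.16 kg: round shaft 18 mm thick, 100 mm long; a 24 mm square collar, 12 mm thick, at each end; beyond them a blunt head and a tapered cutting end. This point: on the axis, mid-shaft, 12 mm above the board; x points to the cutting end. May be absent.
- clip0 (a point): Place 0 of four on the clip rail: two pairs of spring fingers, 34 mm either side of its middle, 10 mm wide. Their tips, 13 mm apart, 7 mm above this point, snap round the shaft pressed down with 8 to 18 N. This point: axis and mid-shaft of a seated punch, 48 mm above the table, 38 mm above the rail's base; x is where the cutting end points, y along the rail, z up.
- clip1 (a point): Place 1 of four on the clip rail: two pairs of spring fingers, 34 mm either side of its middle, 10 mm wide. Their tips, 13 mm apart, 7 mm above this point, snap round the shaft pressed down with 8 to 18 N. This point: axis and mid-shaft of a seated punch, 48 mm above the table, 38 mm above the rail's base; x is where the cutting end points, y along the rail, z up.
- clip2 (a point): Place 2 of four on the clip rail: two pairs of spring fingers, 34 mm either side of its middle, 10 mm wide. Their tips, 13 mm apart, 7 mm above this point, snap round the shaft pressed down with 8 to 18 N. This point: axis and mid-shaft of a seated punch, 48 mm above the table, 38 mm above the rail's base; x is where the cutting end points, y along the rail, z up.
- clip3 (a point): Place 3 of four on the clip rail: two pairs of spring fingers, 34 mm either side of its middle, 10 mm wide. Their tips, 13 mm apart, 7 mm above this point, snap round the shaft pressed down with 8 to 18 N. This point: axis and mid-shaft of a seated punch, 48 mm above the table, 38 mm above the rail's base; x is where the cutting end points, y along the rail, z up.
- rail_far_edge (a point): The clip rail is a fixed wooden base 120 x 222 x 10 mm, at a slant, with four clip places side by side at 60 mm spacing; a gripper fits between a place's two pairs of fingers. This point: middle of its far long edge, 60 mm from the line of clip middles, on the side where the cutting ends belong.
- small_die_mid (a point): The small die: a brass rivet-setting die standing upright on the table, 60 mm tall: a round shank 24 mm in diameter and 32 mm long with a chamfered foot, below a round head 34 mm in diameter and 28 mm tall. About 0.22 kg. This point is on its axis, 30 mm above its foot; z up.
- small_die_shoulder (a point): Underside of the small die's head, on the axis, 32 mm above its foot; it rests on the top of the block when the die is home. z up.
- block_hole0 (a point): Centre of the mouth of the narrower bore (24+1.5 mm diameter, 36 mm deep, 2 mm chamfer) in the top of the fixed dark steel die block (72 x 130 x 42 mm, top 42 mm above the table); z up. The small die belongs here.
- large_die_mid (a point): The large die: a brass rivet-setting die standing upright on the table, 60 mm tall: a round shank 32 mm in diameter and 32 mm long with a chamfered foot, below a round head 44 mm in diameter and 28 mm tall. About 0.22 kg. This point is on its axis, 30 mm above its foot; z up.
- large_die_shoulder (a point): Underside of the large die's head, on the axis, 32 mm above its foot; it rests on the top of the block when the die is home. z up.
- block_hole1 (a point): Centre of the mouth of the wider bore (32+1.5 mm diameter, 36 mm deep, 2 mm chamfer) in the top of the fixed dark steel die block (72 x 130 x 42 mm, top 42 mm above the table); z up. The large die belongs here.
- keeper (a joint): Angle of the keeper bar, a flat steel bar 22 mm wide and 4 mm thick, level, 75 to 79 mm above the table, that swivels about an upright post at the left end of the die block: 0 = at its stop, straight across both bores; grows as it swings away from the robot, to 1.75 rad at most; stays where it is left (about 1 N at the knob).
- keeper_pivot (a point): The keeper bar's swivel axis (vertical), 95 mm from the block's centre, at the height of the knob's middle.
- keeper_knob (a point): Middle of the round upright knob, 16 mm in diameter and 22 mm tall, on top of the keeper bar near its free end, 150 mm from the pivot. A die seated in its bore passes under the bar with 5 mm to spare.
- burnisher: Small turned wooden edge burnisher, 32 mm in diameter, 38 mm tall, standing between die block and dies; leave it alone. Origin under its centre.

How it is judged:
By the outcome, as a careful person would: the job done as asked, in the order asked, and still so for the second after the job is handed in, with the robot touching nothing.
Of punch0, punch1, punch2, punch3 only 2 to 4 are there at a start; the rules pass over those that are not, and their reading is None.
At some moment in a run one of punch0, punch1, punch2, punch3 may be knocked a few centimetres aside while the robot is not near it.
It also fails if it takes over 210 s, if anything falls off the work surface, if the arm or the gripper's body presses on something with over 40 N, if the wrist force passes 120 N, or if a joint passes its speed limit or range.

### The arm

A 6-joint arm with a two-finger parallel gripper is mounted at the origin on the work surface. World frame = base frame: x ahead of the robot, y to its left, z up, the work surface at z = 0. Lengths are in mm, angles in rad, forces in N, time in s.
With the tool pointing down it reaches from about 275 to 1000 mm from the base axis. Payload 8.4 kg.
Tool frame: the origin (TCP) lies on the centre line of the jaws, within the pads' length; the fingertips stand 22 mm ahead of it and the grasp point (between the pads) lies 3 mm ahead of it; z points along the fingers, y is the direction in which the jaws open and shut (so a half turn about z gives the same grasp; the last joint's range is limited). The gripper opens to 85 mm and grips with 20 to 120 N. Pads are 22 mm wide; open, the fingers measure 114 mm over their backs; the gripper's body (76 mm by 85 mm) begins 54 mm behind the grasp point. The pads swing forward as they close: fully open they stand 13 mm farther back than shut.
Start: joints at [-1.313, 0.353, 1.633, -0, 1.155, -0.002], TCP at [160.553, -604.029, 253.281] pointing down, gripper open.
Joint ranges: [-2.63, 2.63], [-0.92, 2.1], [0.06, 2.66], [-1.3, 4.44], [0, 2.69], [-3.02, 3.02]. Speed limits (rad/s): [2.22, 2.22, 2.79, 3.14, 3.14, 3.14].

### API

Orientations are given as [roll, pitch, yaw] about the fixed x, y, z axes, in that order (R = Rz(yaw) Ry(pitch) Rx(roll)).
In Python, from rig import r gives the robot as it stands.
- The arm moves only by the tool carry_out, never from a script. Its argument "rows" is text: rows parted by semicolons, each of 5 numbers parted by spaces: the opening, from 0 (shut) to 1 (fully open), then the shift along the tool's x, y, z in units of 30 mm (1.0 is 30 mm), then the turn about the tool's z in units of 8 degrees (1.0 is 8 degrees). A call has 1 to 12 rows; each row shifts and turns the commanded pose from where the row before left it, along the tool's axes as they then stand; what a row does not reach is not made up. A row lasts 1/8 s, in which the tool goes at most 62.5 mm and 10.7 degrees, less where a joint would pass 70% of its speed; a pose out of reach is approached as far as the arm can. A call is refused whole if a number of a shift passes 1 or a number of a turn 1, either way. A call with a gripper value outside its range is refused whole. The fingers move at their own pace and stop on an object; "newtons" is the grip in N (left out, the last holds). Time passes only in rows, so rows that do not move let the fingers close. It gives the time, the measured TCP pose, the force and the opening at its end, in the units of the state.
- r.sense(): the state, without advancing time (a new reading comes with each control period).
- r.grab_frame(name): name is "scene" or "top" or "wrist"; returns the picture (480x640x3 uint8, blue, green, red); there is no depth.
- r.get_calibration(name): a dict with "intrinsics" (3x3 intrinsics, pixels), "position" and "rotation" of the camera in the world. Camera axes: x right, y up, looking along -z (the intrinsics and any distortion apply to the point x, -y, -z); pixel columns grow to the right and rows downward; lengths in mm; the calibration is good to about 2 mm. A picture is of the moment at which its call begins: read the wrist's pose just before it. get_calibration takes no time and is no camera call; for the wrist camera it gives the pose at the moment of the call.
- r.sign_off(): hands the job in, once; it reports no verdict.
The state is a dict: "clock": time; "qpos": joint angles; "qvel": joint speeds; "joint_efforts": joint torques, N m; "eef_pos": TCP position; "tcp_rot": TCP orientation; "contact_force": force on the tool from outside, world axes, zero at the start; "wrist_torque": the same for the moment, N m; "opening": opening from 0.0 (shut) to 1.0 (fully open).
Only numpy, scipy, OpenCV 4.12 (cv2) and the standard library are available. Lean on these libraries where they do the work, as an engineer would, in place of code of your own. Each camera call takes 0.05 s, during which the arm holds its last target.

## Working session

There is one attempt and no reset: what is moved stays moved. The work goes in short steps, Python scripts to look and compute and a tool call to move; the robot and the scene stay as the last step left them, time stands still between calls to the robot, and variables do not carry over. Pictures are saved under pics/ and viewed, and the job is handed in when it is done.

Besides the shell and the picture viewer there is one more tool, called after "Call:" in YAML: its name, and indented under it one key for each argument. carry_out: Moves the arm, as the interface text tells. Its arguments: {"type":"object","properties":{"rows":{"type":"string"},"newtons":{"type":"number"}},"required":["rows"]}

```bash
ls; mkdir -p pics
python3 - <<'E'
from rig import r
import cv2
print(r.sense())
for n in("scene","top","wrist"):
    c=r.get_calibration(n); print(n,c)
    cv2.imwrite(f"pics/{n}0.png",r.grab_frame(n))
E
```

```text
pics
{'clock': 0.0, 'qpos': array([-1.31339356e+00,  3.53648324e-01,  1.63411983e+00,  2.63109113e-05,
        1.15523719e+00, -2.40579138e-03]), 'qvel': array([-9.57903104e-05, -1.51404177e-03,  8.79377019e-05, -5.20506472e-05,
       -4.87652760e-06, -1.19081376e-03]), 'joint_efforts': array([ 2.17216598e-04, -6.05267358e+01, -3.42068803e+01,  8.49433923e-05,
        9.08325543e-03, -7.90575712e-06]), 'eef_pos': array([ 160.44929641, -603.58891648,  252.56768724]), 'tcp_rot': array([-3.14018003e+00, -2.74551439e-05,  2.59797905e-01]), 'contact_force': array([ 0.07819983, -0.28531501,  0.30415649]), 'wrist_torque': array([-0.01719568, -0.00581211, -0.06229898]), 'opening': 1.0015844065867934}
scene {'intrinsics': array([[478.76701536,   0.        , 320.15917787],
       [  0.        , 478.76701536, 250.40496089],
       [  0.        ,   0.        ,   1.        ]]), 'position': array([1117.4101304 , -341.3400215 ,  639.80230796]), 'rotation': array([ 0.8882767 , -0.01869115,  1.04155929])}
top {'intrinsics': array([[562.70531047,   0.        , 319.92693415],
       [  0.        , 562.70531047, 241.33542018],
       [  0.        ,   0.        ,   1.        ]]), 'position': array([ 427.54969049,  -26.30889956, 1247.37680357]), 'rotation': array([ 0.11395967,  0.00826344, -1.54664242])}
wrist {'intrinsics': array([[388.98115137,   0.        , 319.62742803],
       [  0.        , 388.98115137, 241.1513277 ],
       [  0.        ,   0.        ,   1.        ]]), 'position': array([ 223.65361504, -586.68370469,  373.62600298]), 'rotation': array([-0.26559784,  0.00209014, -1.31075142])}
```

View pics/top0.png

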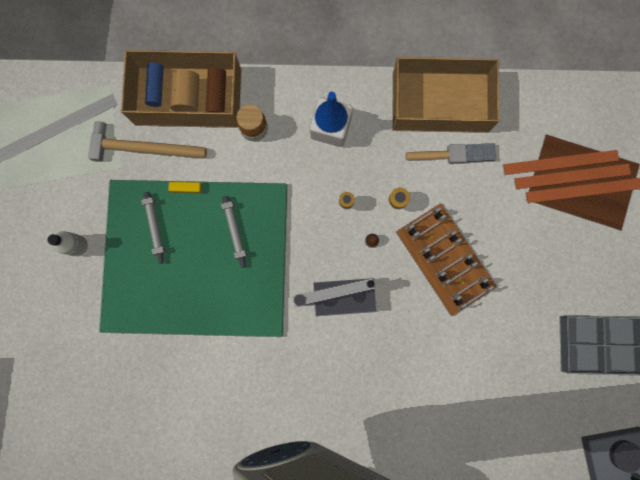

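View pics/scene0.png

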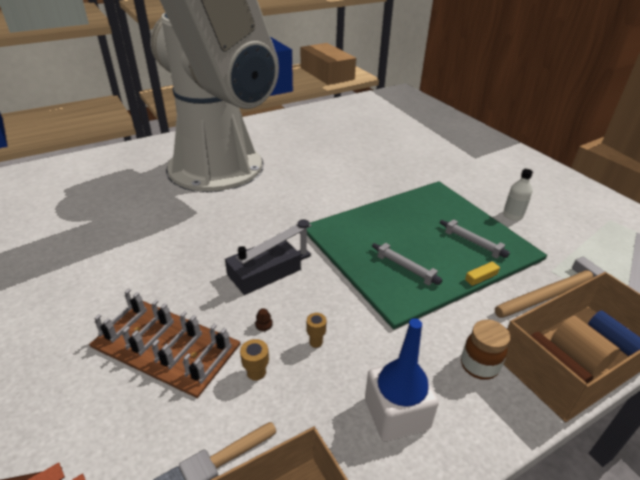

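View pics/wrist0.png

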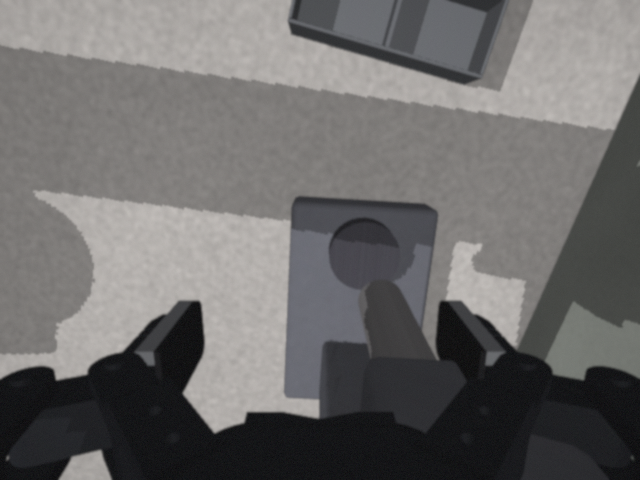

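```bash
cat > h.py <<'E'
import numpy as np,cv2
from scipy.spatial.transform import Rotation as R
def cam(c):
    return c["intrinsics"],np.array(c["position"]),R.from_euler("xyz",c["rotation"]).as_matrix()
def ray(c,u,v):
    K,p,M=cam(c)
    d=np.array([(u-K[0,2])/K[0,0],-(v-K[1,2])/K[1,1],-1.]); return p,M@d
def onz(c,u,v,z):
    p,d=ray(c,u,v); return p+d*(z-p[2])/d[2]
def proj(c,P):
    K,p,M=cam(c); q=M.T@(np.array(P,float)-p); return np.array([K[0,0]*q[0]/-q[2]+K[0,2], K[1,1]*-q[1]/-q[2]+K[1,2]])
def tri(cs,uvs):
    A=np.zeros((3,3));b=np.zeros(3)
    for c,(u,v) in zip(cs,uvs):
        p,d=ray(c,u,v);d/=np.linalg.norm(d);P=np.eye(3)-np.outer(d,d);A+=P;b+=P@p
    return np.linalg.solve(A,b)
E
python3 - <<'E'
from rig import r
import cv2
from h import *
im=cv2.imread("pics/top0.png")
def crop(n,im,x,y,w,h,s): cv2.imwrite(n,cv2.resize(im[y:y+h,x:x+w],None,fx=s,fy=s,interpolation=cv2.INTER_CUBIC))
crop("pics/t_rail.png",im,285,170,220,160,3.6)
crop("pics/t_board.png",im,95,170,200,150,4)
im=cv2.imread("pics/scene0.png")
crop("pics/s_rail.png",im,80,210,270,200,2.9)
c=r.get_calibration("top")
for u,v in [(107,182),(287,182),(100,334),(285,336)]: print(onz(c,u,v,15))
E
```

```text
[690.91062268 467.03881259  15.        ]
[699.9059602   63.99096734  15.        ]
[354.84854877 459.65296947  15.        ]
[360.44225848  57.86039248  15.        ]
```

View pics/t_rail.png

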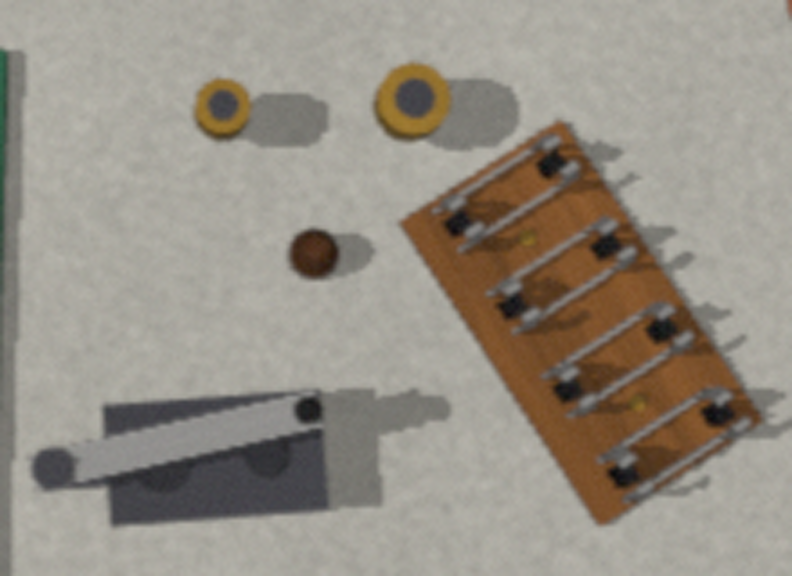

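View pics/t_board.png

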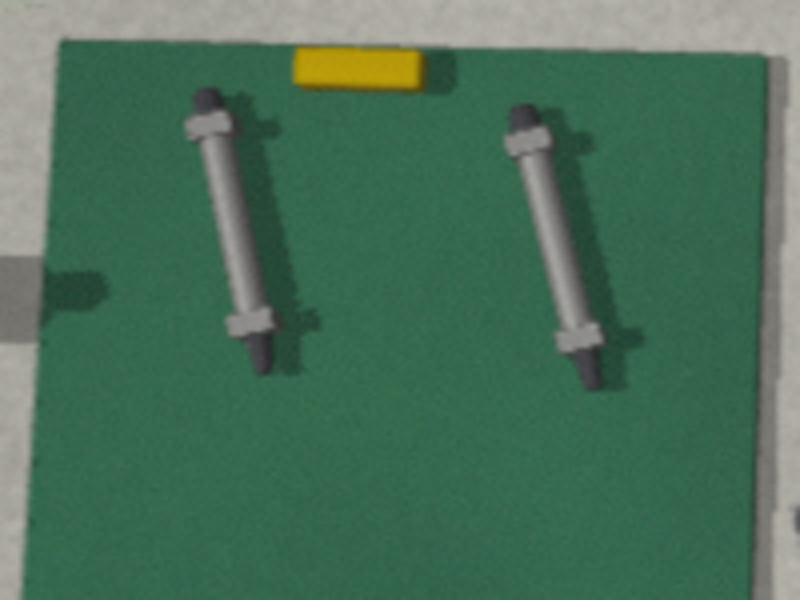

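View pics/s_rail.png

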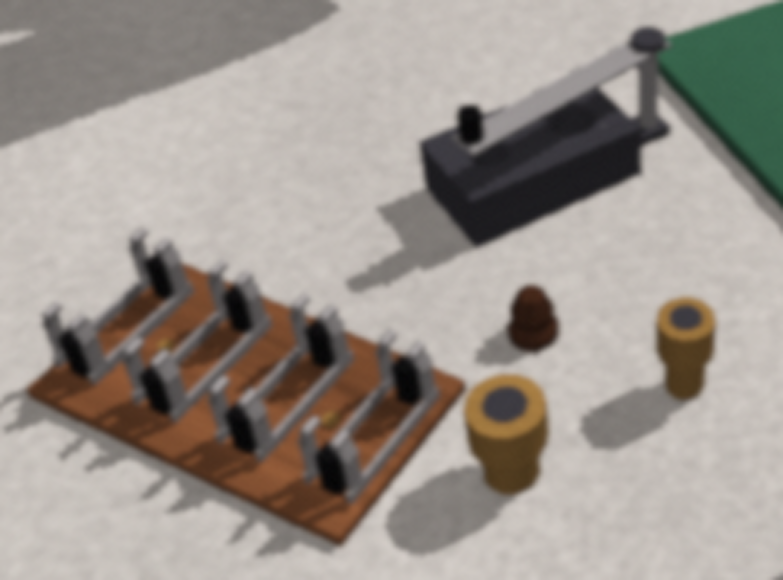

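```bash
cat >> h.py <<'E'
def punches(im,c,z=27):
    """punch masks on board in top picture: greyish pixels inside the green board"""
    hsv=cv2.cvtColor(im,cv2.COLOR_BGR2HSV)
    green=cv2.inRange(hsv,(60,90,30),(95,255,255))
    cn=max(cv2.findContours(green,cv2.RETR_EXTERNAL,cv2.CHAIN_APPROX_NONE)[0],key=cv2.contourArea)
    hull=np.zeros(green.shape,np.uint8); cv2.fillConvexPoly(hull,cv2.convexHull(cn),255)
    hull=cv2.erode(hull,np.ones((9,9)))
    m=((hsv[...,1]<90)&(hull>0)).astype(np.uint8)
    n,l,s,ce=cv2.connectedComponentsWithStats(m)
    out=[]
    for i in range(1,n):
        if s[i,4]<150: continue
        ys,xs=np.nonzero(l==i)
        P=np.array([onz(c,x,y,z)[:2] for x,y in zip(xs,ys)])
        rect=cv2.minAreaRect(P.astype(np.float32))
        mu=P.mean(0); w,v=np.linalg.eigh(np.cov((P-mu).T)); d=v[:,1]
        t=(P-mu)@d; V=hsv[...,2][ys,xs]
        out.append((s[i,4],mu,np.degrees(np.arctan2(d[1],d[0])),t.min(),t.max(),rect))
    return out,m
E
python3 - <<'E'
from rig import r
from h import *
im=cv2.imread("pics/top0.png"); c=r.get_calibration("top")
o,m=punches(im,c)
for x in o: print(x)
# rail mask
hsv=cv2.cvtColor(im,cv2.COLOR_BGR2HSV)
m=cv2.inRange(hsv,(3,100,60),(18,255,255)); m[:195]=0;m[320:]=0;m[:,:385]=0;m[:,505:]=0
P=cv2.findNonZero(m); rect=cv2.minAreaRect(P); print(rect)
for p in cv2.boxPoints(rect): print(p,onz(c,p[0],p[1],10))
# dies
m=cv2.inRange(hsv,(15,120,80),(35,255,255)); m[:170]=0;m[230:]=0;m[:,:320]=0;m[:,440:]=0
n,l,s,ce=cv2.connectedComponentsWithStats(m)
for i in range(1,n):
    if s[i,4]>50:
        cn=cv2.findContours((l==i).astype(np.uint8),cv2.RETR_EXTERNAL,cv2.CHAIN_APPROX_NONE)[0][0]
        (x,y),rad=cv2.minEnclosingCircle(cn); print(x,y,rad,onz(c,x,y,60))
E
```

```text
(np.int32(715), array([592.21543853, 354.14043267]), np.float64(-164.93815315249083), np.float64(-78.71862157033537), np.float64(83.7328261320544), ((589.7160034179688, 353.778076171875), (162.4487762451172, 31.43693733215332), 14.99519157409668))
(np.int32(703), array([586.84315751, 176.71355889]), np.float64(-163.2247039119941), np.float64(-79.68541986064895), np.float64(83.36448366826193), ((584.9193115234375, 176.72048950195312), (163.0485382080078, 28.447650909423828), 16.713071823120117))
((437.3071594238281, 245.638427734375), (132.72039794921875, 53.51322937011719), 56.611488342285156)
[378.4476  204.95496] [ 653.47664682 -141.04739176   10.        ]
[423.12894 175.50592] [ 722.63228101 -240.19835107   10.        ]
[496.16672 286.3219 ] [ 478.80826227 -400.52659455   10.        ]
[451.48538 315.77094] [ 412.53627723 -302.83810058   10.        ]
398.9606628417969 197.53370666503906 10.354220390319824 [ 661.44957914 -180.07337802   60.        ]
346.48077392578125 199.63461303710938 7.784402370452881 [654.34952528 -67.89290574  60.        ]
```

```bash
cat >> h.py <<'E'
def go(s,xyz,yawdeg,pr=True):
    """shift/turn in move units from state s (turn first, tool down) to target"""
    yaw=s["tcp_rot"][2]; d=(np.array(xyz)-s["eef_pos"])
    dt=-(yawdeg-np.degrees(yaw)); dt=(dt+180)%360-180
    y=np.radians(yawdeg); x=d[0]*np.cos(y)+d[1]*np.sin(y); yy=d[0]*np.sin(y)-d[1]*np.cos(y)
    y0=yaw; x0=d[0]*np.cos(y0)+d[1]*np.sin(y0); yy0=d[0]*np.sin(y0)-d[1]*np.cos(y0)
    print("turn units %.3f | after turn: x %.3f y %.3f z %.3f | before turn: x %.3f y %.3f"%(dt/8,x/30,yy/30,-d[2]/30,x0/30,yy0/30))
E
python3 - <<'E'
from rig import r
from h import *
s=r.sense(); c=r.get_calibration("wrist")
print(onz(c,320,240,0),onz(c,320,400,0),[proj(c,s["eef_pos"]-[0,0,z]) for z in(0,22,100,225)])
go(s,[560,172,230],15.7)
E
```

```text
[ 126.4805028 -612.2284818    0.       ] [-5.28483288e+01 -6.59990714e+02  5.68434189e-14] [array([320.81474828, 332.3304291 ]), array([320.75739458, 305.37555047]), array([320.63920943, 249.83133751]), array([320.55550042, 210.49009247])]
turn units -0.102 | after turn: x 19.818 y -21.289 z 0.758 | before turn: x 19.513 y -21.569
```

Call:
carry_out:
  rows: "1 0.89 -0.98 0.03 -0.1;1 0.9 -0.97 0.03 0;1 0.9 -0.97 0.03 0;1 0.9 -0.97 0.03 0;1 0.9 -0.97 0.03 0;1 0.9 -0.97 0.03 0;1 0.9 -0.97 0.03 0;1 0.9 -0.97 0.03 0;1 0.9 -0.97 0.03 0;1 0.9 -0.97 0.03 0;1 0.9 -0.97 0.03 0;1 0.9 -0.97 0.03 0"
  newtons: 80

```text
clock: 1.65
eef_pos: [378.6, -179.1, 242.5]
tcp_rot: [3.141, -0.0, 0.274]
contact_force: [0.1, 0.4, -0.8]
opening: 0.998
```

Call:
carry_out:
  rows: "1 0.9 -0.97 0.03 0;1 0.9 -0.97 0.03 0;1 0.9 -0.97 0.03 0;1 0.9 -0.97 0.03 0;1 0.9 -0.97 0.03 0;1 0.9 -0.97 0.03 0;1 0.9 -0.97 0.03 0;1 0.9 -0.97 0.03 0;1 0.9 -0.97 0.03 0;1 0.9 -0.97 0.03 0;1 0 0 0 0"

```text
clock: 3.02
eef_pos: [560.2, 174.9, 233.0]
tcp_rot: [-3.141, -0.0, 0.276]
contact_force: [0.4, -0.3, 0.7]
opening: 1.0
```

Run:
```python
from rig import r
from h import *
s=r.sense(); print(s["clock"],s["eef_pos"],np.degrees(s["tcp_rot"]),s["contact_force"])
c=r.get_calibration("wrist"); im=r.grab_frame("wrist"); cv2.imwrite("pics/w1.png",im)
cv2.imwrite("pics/top1.png",r.grab_frame("top"))
```

```text
3.025 [560.23376323 174.94790612 233.02378892] [-1.79979032e+02 -1.30060634e-02  1.58124915e+01] [ 0.37469369 -0.31253251  0.65087317]
```

View pics/w1.png

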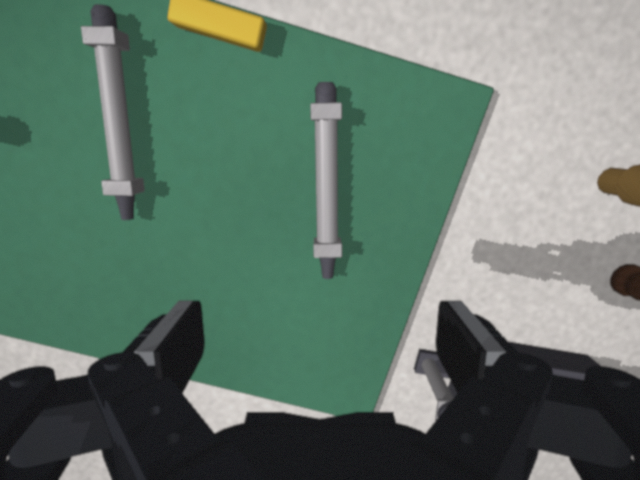

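```bash
cat >> h.py <<'E'
def punch_wrist(im,c,near,z=30):
    """punch whose bright body is nearest pixel `near`: collars from width profile"""
    hsv=cv2.cvtColor(im,cv2.COLOR_BGR2HSV)
    m=((hsv[...,1]<60)&(hsv[...,2]>85)).astype(np.uint8)
    n,l,s,ce=cv2.connectedComponentsWithStats(m)
    best=None
    for i in range(1,n):
        if 800<s[i,4]<9000:
            ys,xs=np.nonzero(l==i); d=np.min(np.hypot(xs-near[0],ys-near[1]))
            if best is None or d<best[0]: best=(d,i)
    i=best[1]; ys,xs=np.nonzero(l==i)
    P=np.array([onz(c,x,y,z)[:2] for x,y in zip(xs,ys)])
    mu=P.mean(0); w,v=np.linalg.eigh(np.cov((P-mu).T)); d=v[:,1]
    for _ in range(2):
        nrm=np.array([-d[1],d[0]]); t=(P-mu)@d; q=(P-mu)@nrm
        mid=(t.min()+t.max())/2
        core=abs(t-mid)<35            # shaft only
        a,b=np.polyfit(t[core],q[core],1); d2=d+a*nrm; 
        mu=mu+mid*d+(a*mid+b)*nrm; d=d2/np.linalg.norm(d2)
    t=(P-mu)@d
    return mu,np.degrees(np.arctan2(d[1],d[0])),t.min(),t.max(),s[i]
E
python3 - <<'E'
from rig import r
from h import *
im=cv2.imread("pics/w1.png"); c=r.get_calibration("wrist")
for z in(27,36):print(punch_wrist(im,c,(327,180),z)); print(punch_wrist(im,c,(115,120),z))
o,m=punches(cv2.imread("pics/top1.png"),r.get_calibration("top"))
for x in o: print(x[:5])
E
```

```text
(array([582.45102742, 174.38775847]), np.float64(-163.39708834026683), np.float64(-81.0337570107493), np.float64(81.03375083340629), array([ 310,   84,   33,  195, 4082], dtype=int32))
(array([583.52292285, 352.66305908]), np.float64(-164.883806059924), np.float64(-76.59858303003195), np.float64(76.59999056957808), array([  80,   20,   53,  200, 4209], dtype=int32))
(array([583.54185497, 174.83836984]), np.float64(-163.46770116685718), np.float64(-78.79940554793916), np.float64(78.79964365288295), array([ 310,   84,   33,  195, 4082], dtype=int32))
(array([584.57240523, 348.24317936]), np.float64(-164.88858210614674), np.float64(-74.49016298048548), np.float64(74.49013901706131), array([  80,   20,   53,  200, 4209], dtype=int32))
(np.int32(662), array([592.19660753, 162.28531565]), np.float64(-174.6088710392678), np.float64(-70.9686150577828), np.float64(85.61662142904183))
```

Run:
```python
from rig import r
from h import *
s=r.sense();c=r.get_calibration("wrist")
a=onz(c,326,111,37);b=onz(c,327.5,250,37);print(a,b,np.linalg.norm(a-b),(a+b)/2)
go(s,[581,173.7,120],16.6); go(s,[581,173.7,39.5],16.6)
```

```text
[640.38760019 191.15199772  37.        ] [532.88402911 159.0051314   37.        ] 112.20712458980643 [586.63581465 175.07856456  37.        ]
turn units -0.108 | after turn: x 0.712 y 0.181 z 3.766 | before turn: x 0.715 y 0.170
turn units -0.108 | after turn: x 0.712 y 0.181 z 6.450 | before turn: x 0.715 y 0.170
```

Call:
carry_out:
  rows: "1 0.44 0.09 0.3 -0.1;1 0.44 0.1 0.9 0;0.6 0 0 0.9 0;0.6 0 0 0.9 0;0.6 0 0 0.9 0;0.6 0 0 0.9 0;0.6 0 0 0.5 0;0.6 0 0 0 0"

```text
clock: 4.12
eef_pos: [586.0, 174.0, 73.4]
tcp_rot: [3.142, 0.002, 0.287]
contact_force: [-0.2, -0.6, 0.2]
opening: 0.599
```

Run:
```python
from rig import r
from h import *
s=r.sense(); print(s["clock"],s["eef_pos"],np.degrees(s["tcp_rot"]),s["contact_force"])
c=r.get_calibration("wrist"); im=r.grab_frame("wrist"); cv2.imwrite("pics/w2.png",im)
go(s,[586,174.8,39.5],16.6)
```

```text
4.125 [585.98857923 174.01318911  73.41648836] [1.79999251e+02 1.14086446e-01 1.64592809e+01] [-0.17110582 -0.61615596  0.21884656]
turn units -0.018 | after turn: x 0.008 y -0.025 z 1.131 | before turn: x 0.008 y -0.025
```

View pics/w2.png

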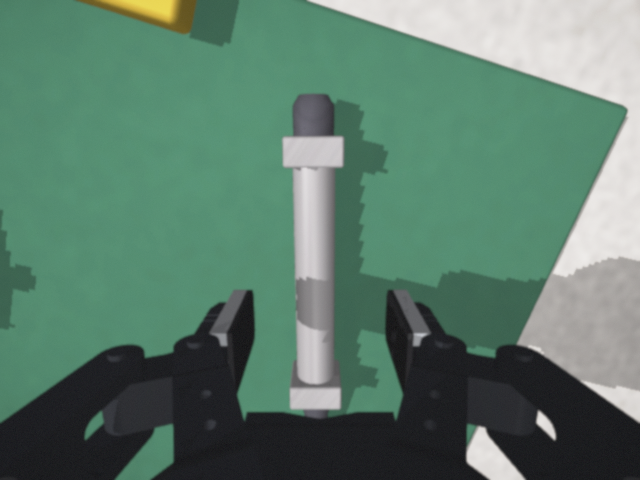

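Call:
carry_out:
  rows: "0.6 0 -0.07 0.8 0;0.6 0 0 0.32 0;0.6 0 0 0 0;0.1 0 0 0 0;0 0 0 0 0;0 0 0 0 0;0 0 0 0 0;0 0 0 0 0"
  newtons: 80

```text
clock: 5.18
eef_pos: [586.4, 176.9, 42.1]
tcp_rot: [3.142, -0.001, 0.288]
contact_force: [-2.0, -1.2, 6.1]
opening: 0.174
```

Run:
```python
from rig import r
from h import *
s=r.sense(); print(s["clock"],s["eef_pos"],np.degrees(s["tcp_rot"]),s["contact_force"],s["opening"])
c=r.get_calibration("wrist"); im=r.grab_frame("wrist"); cv2.imwrite("pics/w3.png",im)
im=r.grab_frame("scene");cv2.imwrite("pics/s3.png",cv2.resize(im[150:350,320:560],None,fx=3,fy=3))
```

```text
5.175 [586.41851381 176.87020444  42.07587286] [ 1.79994726e+02 -7.96884611e-02  1.64945736e+01] [-1.98926609 -1.20750747  6.14783486] 0.17401922831589184
```

View pics/w3.png

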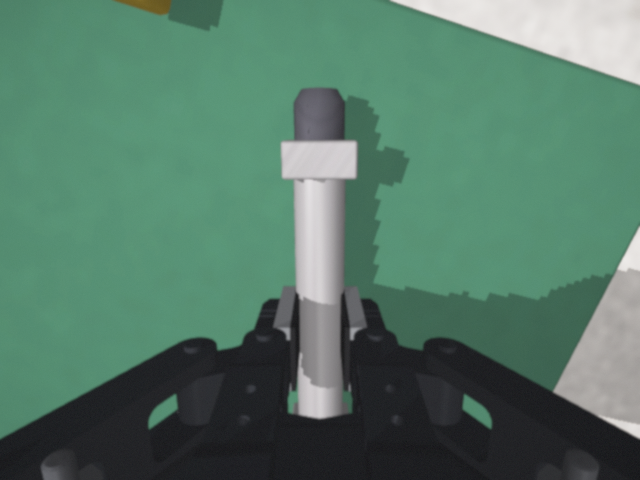

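View pics/s3.png

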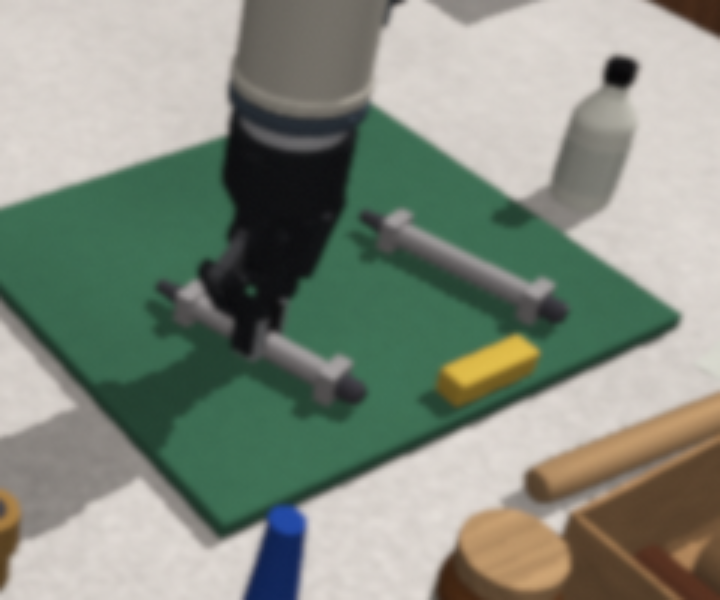

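Call:
carry_out:
  rows: "0 0 0 -0.5 0;0 0 0 -1 0;0 0 0 -1 0;0 0 0 -1 0;0 0 0 -1 0;0 0 0 -1 0;0 0 0 0 0"

```text
clock: 6.15
eef_pos: [587.2, 177.1, 209.2]
tcp_rot: [3.142, -0.005, 0.288]
contact_force: [-0.3, 0.2, -1.7]
opening: 0.172
```

Run:
```python
from rig import r
from h import *
s=r.sense(); print(s["clock"],s["eef_pos"],np.degrees(s["tcp_rot"]),s["contact_force"],s["opening"],s["qpos"])
c=r.get_calibration("wrist"); im=r.grab_frame("wrist"); cv2.imwrite("pics/w4.png",im)
t=r.get_calibration("top")
C=[onz(t,285+u/3.6,170+v/3.6,10)[:2] for u,v in[(400,224),(565,122),(765,415),(603,525)]]
C=np.array(C);print(C, [np.linalg.norm(C[i]-C[(i+1)%4]) for i in range(4)])
print(C.mean(0)); d=C[1]-C[0]+C[2]-C[3]; print(np.degrees(np.arctan2(d[1],d[0]))); d=C[0]-C[3]+C[1]-C[2]; print(np.degrees(np.arctan2(d[1],d[0])))
```

```text
6.15 [587.23429321 177.141115   209.16529783] [179.9998459   -0.30616763  16.48540073] [-0.30079472  0.16701873 -1.68874037] 0.17249199994355444 [ 2.90536574e-01  3.76508982e-01  1.70449713e+00 -2.03628660e-05
  1.05524293e+00  1.57361838e+00]
[[ 593.11886171 -180.88539654]
 [ 659.08414828 -282.22967205]
 [ 481.15770541 -403.46161466]
 [ 412.4551381  -305.04096522]] [np.float64(120.92179791311054), np.float64(215.30212023268467), np.float64(120.02777591716497), np.float64(219.21219459872705)]
[ 536.45396338 -292.90441212]
-56.014844356077674
34.38429999931592
```

View pics/w4.png

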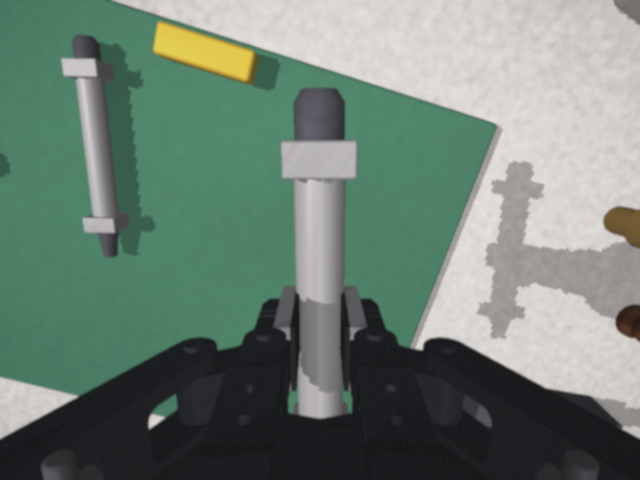

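Call:
carry_out:
  rows: "0 0 0 -0.1 -0.96;0 0 0 -0.1 -0.96;0 0 0 -0.1 -0.96;0 0 0 -0.1 -0.96;0 0 0 0 -0.96;0 0 0 0 -0.96;0 0 0 0 -0.96;0 0 0 0 -0.96;0 0 0 0 -0.96;0 0 0 0 -0.96;0 0 0 0 -0.96;0 0 0 0 -0.96"

```text
clock: 7.7
eef_pos: [584.9, 176.4, 216.3]
tcp_rot: [-3.139, -0.0, 1.901]
contact_force: [0.1, -0.9, -1.5]
opening: 0.174
```

Call:
carry_out:
  rows: "0 0 0 0 -0.96;0 0 0 0 -0.96;0 0 0 0 0"

```text
clock: 8.07
eef_pos: [585.0, 176.5, 216.5]
tcp_rot: [-3.139, -0.001, 2.163]
contact_force: [-0.7, 0.3, -1.5]
opening: 0.176
```

Run:
```python
from rig import r
from h import *
s=r.sense(); print(s["clock"],s["eef_pos"],np.degrees(s["tcp_rot"]),s["qpos"])
go(s,[561,-276,230],124)
```

```text
8.075 [585.01908071 176.50276906 216.52848582] [-1.79874782e+02 -3.94170680e-02  1.23957602e+02] [ 2.90561464e-01  3.68938643e-01  1.69773950e+00  7.43427751e-06
  1.07720568e+00 -3.02114770e-01]
turn units -0.005 | after turn: x -12.057 y -9.098 z -0.449 | before turn: x -12.064 y -9.089
```

Call:
carry_out:
  rows: "0 -0.93 -0.7 -0.04 0;0 -0.93 -0.7 -0.04 0;0 -0.93 -0.7 -0.04 0;0 -0.93 -0.7 -0.04 0;0 -0.93 -0.7 -0.04 0;0 -0.93 -0.7 -0.04 0;0 -0.93 -0.7 -0.04 0;0 -0.93 -0.7 -0.04 0;0 -0.93 -0.7 -0.04 0;0 -0.93 -0.7 -0.04 0;0 -0.93 -0.7 -0.04 0;0 -0.93 -0.7 -0.04 0"

```text
clock: 9.57
eef_pos: [563.6, -242.7, 231.5]
tcp_rot: [-3.141, -0.001, 2.161]
contact_force: [0.4, 0.2, -1.7]
opening: 0.173
```

Call:
carry_out:
  rows: "0 -0.9 -0.69 0 0;0 0 0 0 0"

```text
clock: 9.82
eef_pos: [561.4, -277.7, 231.4]
tcp_rot: [-3.141, -0.001, 2.159]
contact_force: [-0.4, 1.6, -1.8]
opening: 0.176
```

Run:
```python
from rig import r
from h import *
s=r.sense(); print(s["clock"],s["eef_pos"],np.degrees(s["tcp_rot"]),s["qpos"])
c=r.get_calibration("wrist"); im=r.grab_frame("wrist"); cv2.imwrite("pics/w5.png",im)
```

```text
9.825 [ 561.43765028 -277.65629532  231.40478652] [-1.79953738e+02 -2.94232612e-02  1.23683148e+02] [-4.61441629e-01  3.76072474e-01  1.65096457e+00 -4.94701089e-04
  1.11540316e+00 -1.04910591e+00]
```

View pics/w5.png

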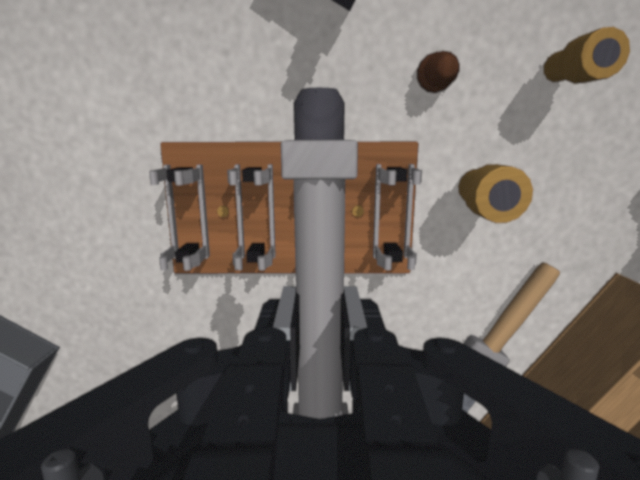

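Run:
```python
from rig import r
from h import *
im=cv2.imread("pics/w5.png"); t=r.get_calibration("wrist")
hsv=cv2.cvtColor(im,cv2.COLOR_BGR2HSV); m=cv2.inRange(hsv,(2,100,60),(16,255,255)); m[:120]=0;m[290:]=0;m[:,:140]=0;m[:,430:]=0
m=cv2.morphologyEx(m,cv2.MORPH_OPEN,np.ones((3,3)))
ys,xs=np.nonzero(m)
# edges by columns/rows
top=[(x,ys[xs==x].min()) for x in list(range(180,280,8))+list(range(365,410,8))]
bot=[(x,ys[xs==x].max()) for x in list(range(190,280,8))+list(range(362,400,8))]
print(top);print(bot)
L=[(xs[ys==y].min(),y) for y in range(146,270,8)];Rr=[(xs[ys==y].max(),y) for y in range(146,270,8)];print(L);print(Rr)
C=np.array([onz(t,u,v,10)[:2] for u,v in[(161,141.5),(418,142),(409,274),(174,273)]])
print(C,[np.linalg.norm(C[i]-C[(i+1)%4]) for i in range(4)],C.mean(0))
d=C[1]-C[0]+C[2]-C[3];print(np.degrees(np.arctan2(d[1],d[0])))
```

```text
[(180, np.int64(143)), (188, np.int64(143)), (196, np.int64(143)), (204, np.int64(143)), (212, np.int64(143)), (220, np.int64(143)), (228, np.int64(143)), (236, np.int64(143)), (244, np.int64(143)), (252, np.int64(143)), (260, np.int64(143)), (268, np.int64(143)), (276, np.int64(143)), (365, np.int64(143)), (373, np.int64(143)), (381, np.int64(142)), (389, np.int64(142)), (397, np.int64(142)), (405, np.int64(142))]
[(190, np.int64(242)), (198, np.int64(272)), (206, np.int64(272)), (214, np.int64(272)), (222, np.int64(272)), (230, np.int64(271)), (238, np.int64(163)), (246, np.int64(271)), (254, np.int64(271)), (262, np.int64(243)), (270, np.int64(272)), (278, np.int64(272)), (362, np.int64(272)), (370, np.int64(271)), (378, np.int64(271)), (386, np.int64(242)), (394, np.int64(272))]
[(np.int64(162), 146), (np.int64(162), 154), (np.int64(163), 162), (np.int64(203), 170), (np.int64(204), 178), (np.int64(173), 186), (np.int64(174), 194), (np.int64(175), 202), (np.int64(175), 210), (np.int64(176), 218), (np.int64(177), 226), (np.int64(177), 234), (np.int64(178), 242), (np.int64(210), 250), (np.int64(208), 258), (np.int64(174), 266)]
[(np.int64(417), 146), (np.int64(416), 154), (np.int64(415), 162), (np.int64(374), 170), (np.int64(374), 178), (np.int64(406), 186), (np.int64(406), 194), (np.int64(405), 202), (np.int64(405), 210), (np.int64(404), 218), (np.int64(404), 226), (np.int64(403), 234), (np.int64(403), 242), (np.int64(372), 250), (np.int64(404), 258), (np.int64(406), 266)]
[[ 413.65847097 -300.08905734]
 [ 596.15615296 -178.57997959]
 [ 662.05332006 -278.11090343]
 [ 479.27788091 -399.13997873]] [np.float64(219.248397726888), np.float64(119.36851105942931), np.float64(219.21427468480078), np.float64(118.81494850901358)] [ 537.78645622 -288.97997977]
33.58381218545415
```

Run:
```python
from h import *
im=cv2.imread("pics/w5.png"); cv2.imwrite("pics/w5c.png",cv2.resize(im[120:300,140:440],None,fx=2.6,fy=2.6,interpolation=cv2.INTER_CUBIC))
```

```text
(no output)
```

View pics/w5c.png

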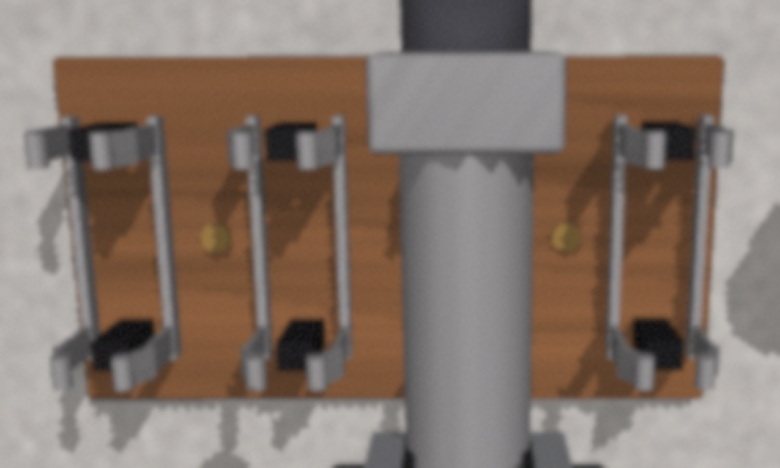

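```bash
cat >> h.py <<'E'
RC=np.array([537.5,-290.]); RA=np.radians(33.7)
def clip(k,dx=0,z=48):  # k: offset along rail mm (+ toward large die); dx along cutting direction
    y=np.array([np.cos(RA),np.sin(RA)]); x=np.array([y[1],-y[0]])
    p=RC+k*y+dx*x; return np.array([p[0],p[1],z])
E
python3 - <<'E'
from rig import r
from h import *
t=r.get_calibration("wrist")
for k in(90,-30,-90):
  for dx in(-34,34): print(k,dx,proj(t,clip(k,dx,56)))
print(clip(30)); s=r.sense(); go(s,list(clip(30)[:2])+[100],123.7)
# holding check: punch collar & shaft in view
print(proj(t,s["eef_pos"]+np.array([0,0,-15])))
E
```

```text
90 -34 [403.25689333 178.51437215]
90 34 [398.41383721 263.92523729]
-30 -34 [244.63517112 178.3313258 ]
-30 34 [248.79863453 263.75310844]
-90 -34 [165.32353603 178.23980173]
-90 34 [173.99034461 263.66704323]
[ 562.45862366 -273.35466718   48.        ]
turn units 0.006 | after turn: x 0.064 y 0.082 z 4.379 | before turn: x 0.064 y 0.082
[321.48392322 316.95368227]
```

Call:
carry_out:
  rows: "0 0.06 0.12 0.6 0;0 0 0 0.9 0;0 0 0 0.9 0;0 0 0 0.9 0;0 0 0 0.9 0;0 0 0 0.4 0;0 0 0 0 0;0 0 0 0 0"
  newtons: 110

```text
clock: 10.88
eef_pos: [564.7, -272.2, 95.1]
tcp_rot: [3.141, 0.001, 2.164]
contact_force: [-0.1, 0.1, -1.8]
opening: 0.164
```

Run:
```python
from rig import r
from h import *
s=r.sense(); print(s["clock"],s["eef_pos"],np.degrees(s["tcp_rot"]),s["contact_force"])
go(s,list(clip(31)[:2])+[62],123.7)
c=r.get_calibration("wrist"); im=r.grab_frame("wrist"); cv2.imwrite("pics/w6.png",im)
im=r.grab_frame("scene");cv2.imwrite("pics/s6.png",cv2.resize(im[210:410,80:350],None,fx=2.9,fy=2.9))
```

```text
10.875 [ 564.69728254 -272.15038542   95.06516883] [1.79962340e+02 5.91196669e-02 1.24014095e+02] [-0.0997962   0.07071669 -1.82606731]
turn units 0.039 | after turn: x 0.008 y -0.051 z 1.102 | before turn: x 0.008 y -0.051
```

View pics/w6.png

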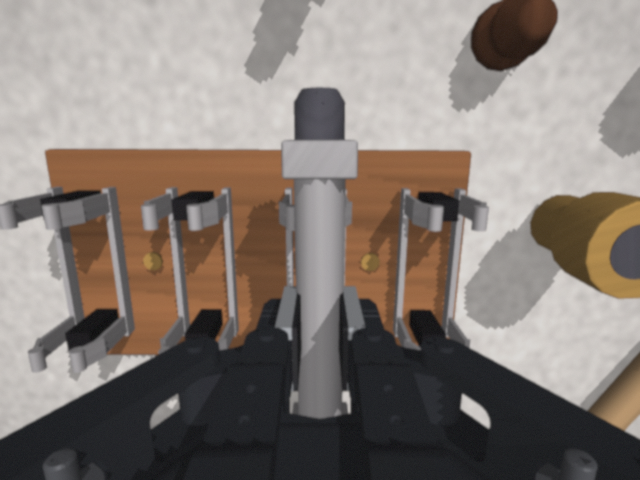

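View pics/s6.png

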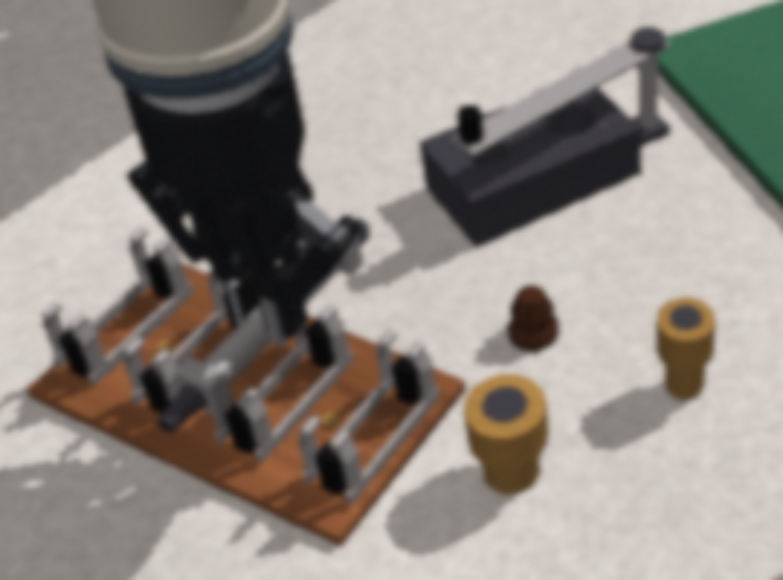

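Call:
carry_out:
  rows: "0 0.01 -0.055 0.2 0.04;0 0 0 0.25 0;0 0 0 0.25 0;0 0 0 0.2 0;0 0 0 0.2 0;0 0 0 0.05 0;0 0 0 0 0;0 0 0 0 0"

```text
clock: 11.98
eef_pos: [563.1, -273.4, 62.7]
tcp_rot: [3.141, 0.001, 2.159]
contact_force: [-9.2, 3.4, 31.6]
opening: 0.164
```

Run:
```python
from rig import r
from h import *
s=r.sense(); print(s["clock"],s["eef_pos"],np.degrees(s["tcp_rot"]),s["contact_force"])
c=r.get_calibration("wrist"); im=r.grab_frame("wrist"); cv2.imwrite("pics/w7.png",im)
```

```text
11.975 [ 563.1373069  -273.37955006   62.68559025] [1.79964536e+02 8.30973635e-02 1.23686164e+02] [-9.23693177  3.35556321 31.62586045]
```

View pics/w7.png

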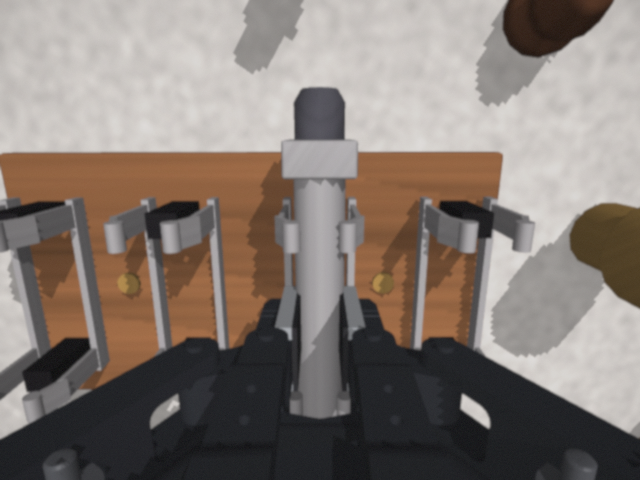

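Call:
carry_out:
  rows: "0 0 0 -0.03 0;0.4 0 0 0 0;0.4 0 0 0 0;0.4 0 0 0 0;0.4 0 0 -0.5 0;0.4 0 0 -1 0;0.4 0 0 -1 0;0.4 0 0 -1 0;0.6 0 0 -1 0;1 0 0 -0.5 0;1 0 0 0 0"

```text
clock: 13.4
eef_pos: [563.1, -273.1, 211.9]
tcp_rot: [3.14, 0.002, 2.159]
contact_force: [-0.0, 0.4, -0.5]
opening: 0.985
```

Run:
```python
from rig import r
from h import *
s=r.sense(); print(s["clock"],s["eef_pos"],np.degrees(s["tcp_rot"]),s["contact_force"])
c=r.get_calibration("wrist"); im=r.grab_frame("wrist"); cv2.imwrite("pics/w8.png",im)
im=r.grab_frame("scene");cv2.imwrite("pics/s8.png",cv2.resize(im[210:410,80:350],None,fx=2.9,fy=2.9))
for dx in (-50,0,50,-62,62): print(proj(c,clip(30,dx,60)),proj(c,clip(30,dx,48)))
```

```text
13.4 [ 563.07075138 -273.10947568  211.88402977] [1.79935589e+02 1.07743622e-01 1.23686245e+02] [-0.03802751  0.42408662 -0.51283295]
[319.44692307 160.53313684] [319.431155   159.46926158]
[319.45532948 231.13688121] [319.4399393  227.32538623]
[319.46298217 295.41034921] [319.44796585 289.32808858]
[319.44478086 142.5411458 ] [319.42892195 142.21965345]
[319.46471781 309.9876181 ] [319.44979025 303.42103528]
```

View pics/w8.png

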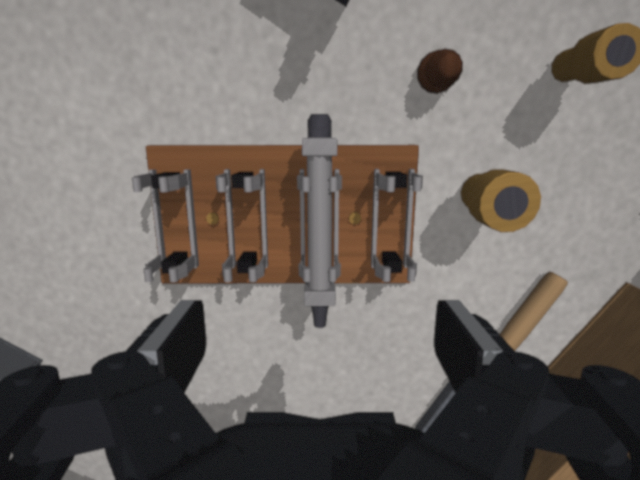

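View pics/s8.png

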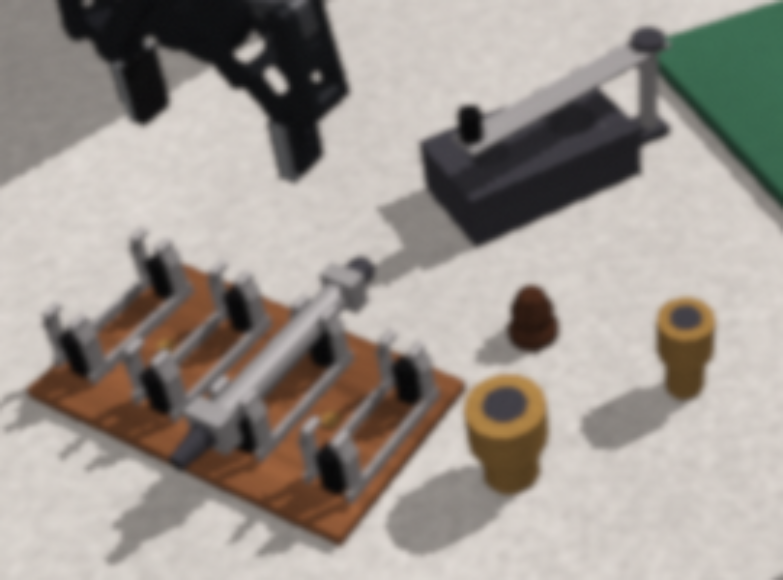

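Run:
```python
from h import *
im=cv2.imread("pics/w8.png"); cv2.imwrite("pics/w8c.png",cv2.resize(im[110:335,210:440],None,fx=2.6,fy=2.6,interpolation=cv2.INTER_CUBIC))
```

```text
(no output)
```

View pics/w8c.png

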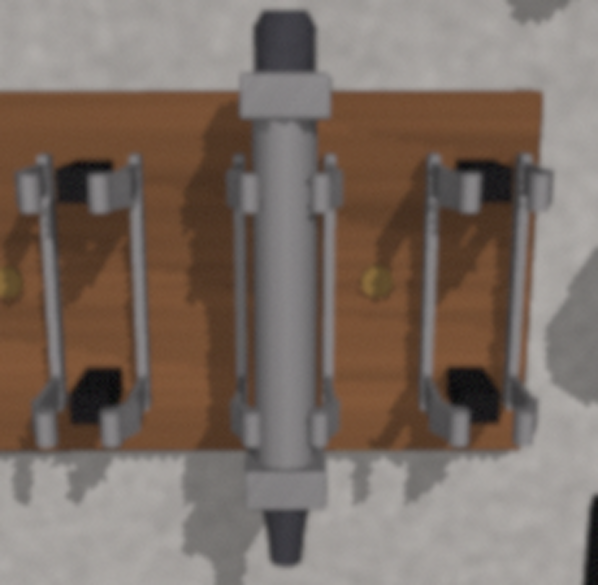

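Run:
```python
from rig import r
from h import *
im=r.grab_frame("top"); cv2.imwrite("pics/top2.png",im)
o,m=punches(im,r.get_calibration("top"))
for x in o: print(x[:5])
s=r.sense(); go(s,[565,348,232],15.5)
```

```text
(np.int32(723), array([591.6553392 , 353.96195739]), np.float64(-164.8500478168737), np.float64(-79.30876347928547), np.float64(83.14582959612687))
turn units 13.523 | after turn: x 5.628 y -19.905 z -0.752 | before turn: x 17.155 y 11.559
```

View pics/top2.png

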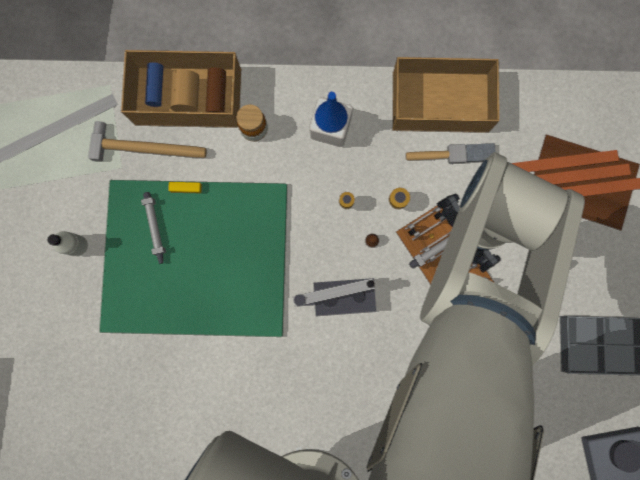

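Call:
carry_out:
  rows: "1 0.95 0.64 -0.05 0;1 0.95 0.64 -0.05 0;1 0.95 0.64 -0.05 0;1 0.95 0.64 -0.05 0;1 0.95 0.64 -0.05 0;1 0.95 0.64 -0.05 0;1 0.95 0.64 -0.05 0;1 0.95 0.64 -0.05 0;1 0.95 0.64 -0.05 0;1 0.95 0.64 -0.05 0;1 0.95 0.64 -0.05 0;1 0.95 0.64 -0.05 0"

```text
clock: 15.05
eef_pos: [563.9, 140.5, 227.3]
tcp_rot: [-3.14, -0.001, 2.159]
contact_force: [0.3, 0.5, 0.2]
opening: 0.996
```

Call:
carry_out:
  rows: "1 0.95 0.64 0 0;1 0.95 0.64 0 0;1 0.95 0.64 0 0;1 0.95 0.64 0 0;1 0.95 0.64 0 0;1 0.95 0.64 0 0;1 0 0 0 0.97;1 0 0 0 0.97;1 0 0 0 0.97;1 0 0 0 0.97;1 0 0 0 0.97;1 0 0 0 0.97"

```text
clock: 16.55
eef_pos: [565.0, 345.3, 227.0]
tcp_rot: [-3.14, 0.002, 1.342]
contact_force: [0.0, 0.3, 0.6]
opening: 1.003
```

Call:
carry_out:
  rows: "1 0 0 0 0.97;1 0 0 0 0.97;1 0 0 0 0.97;1 0 0 0 0.97;1 0 0 0 0.97;1 0 0 0 0.97;1 0 0 0 0.97;1 0 0 0 0.97;1 0 0 0 0"

```text
clock: 17.68
eef_pos: [565.1, 345.4, 227.2]
tcp_rot: [3.141, 0.002, 0.263]
contact_force: [0.9, 0.4, -0.9]
opening: 1.002
```

Run:
```python
from rig import r
from h import *
s=r.sense(); print(s["clock"],s["eef_pos"],np.degrees(s["tcp_rot"]),s["contact_force"])
c=r.get_calibration("wrist"); im=r.grab_frame("wrist"); cv2.imwrite("pics/w9.png",im)
```

```text
17.675 [565.11227242 345.36571427 227.23662793] [1.79965655e+02 1.19908454e-01 1.50961369e+01] [ 0.87317877  0.39880651 -0.89174385]
```

View pics/w9.png

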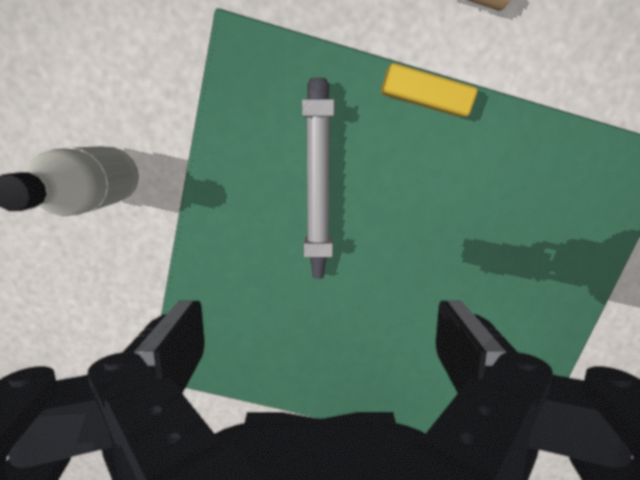

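Run:
```python
from rig import r
from h import *
s=r.sense();c=r.get_calibration("wrist")
a=onz(c,318,107.3,37);b=onz(c,318,250,37);print(a,b,np.linalg.norm(a-b),(a+b)/2)
p=(a+b)/2; d=(a-b)/np.linalg.norm(a-b); p=p+1.5*d; ang=np.degrees(np.arctan2(d[1],d[0])); print(ang)
go(s,[p[0],p[1],42],ang)
```

```text
[647.37719129 369.5441115   37.        ] [538.3849002  340.00557906  37.        ] 112.92406482383967 [592.88104574 354.77484528  37.        ]
15.163758497593971
turn units 0.006 | after turn: x 1.022 y -0.059 z 6.183 | before turn: x 1.022 y -0.059
```

Call:
carry_out:
  rows: "1 0.5 -0.03 0.5 0;1 0.52 -0.03 0.9 0;0.6 0 0 1 0;0.6 0 0 1 0;0.6 0 0 1 0;0.6 0 0 0.9 0;0.6 0 0 0.6 0;0.6 0 0 0.25 0;0.6 0 0 0 0;0.6 0 0 0 0"
  newtons: 100

```text
clock: 18.98
eef_pos: [595.4, 355.8, 45.2]
tcp_rot: [-3.141, -0.002, 0.263]
contact_force: [0.2, 0.6, 0.8]
opening: 0.597
```

Call:
carry_out:
  rows: "0.1 0 0 0 0;0 0 0 0 0;0 0 0 0 0;0 0 0 0 0;0 0 0 0 0;0 0 0 0 0"

```text
clock: 19.73
eef_pos: [595.0, 355.6, 45.4]
tcp_rot: [-3.141, -0.001, 0.263]
contact_force: [-1.8, -1.3, 6.7]
opening: 0.161
```

Run:
```python
from rig import r
from h import *
s=r.sense(); print(s["clock"],s["eef_pos"],np.degrees(s["tcp_rot"]),s["contact_force"])
c=r.get_calibration("wrist"); im=r.grab_frame("wrist"); cv2.imwrite("pics/w10.png",im)
```

```text
19.725 [595.0342646  355.57788088  45.36039728] [-1.79982473e+02 -5.94515969e-02  1.50489570e+01] [-1.75355911 -1.2673733   6.6653883 ]
```

View pics/w10.png

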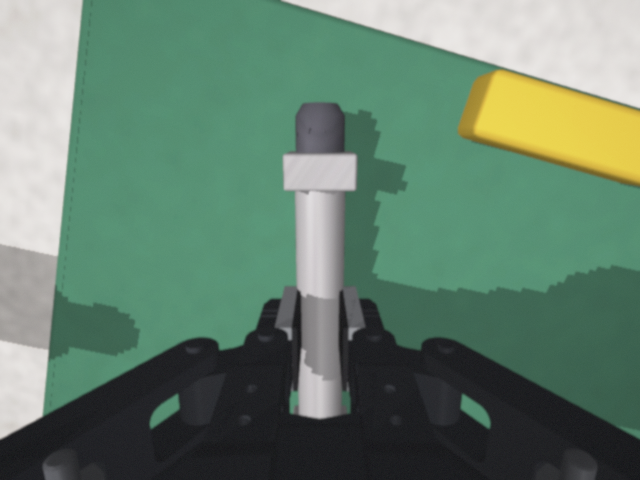

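Call:
carry_out:
  rows: "0.4 0 0 0 0;0.4 0 0 0 0;0.4 0 0 0.13 0;0.4 0 0 0 0;0 0 0 0 0;0 0 0 0 0;0 0 0 0 0;0 0 0 0 0"
  newtons: 100

```text
clock: 20.78
eef_pos: [594.7, 355.4, 40.5]
tcp_rot: [-3.142, -0.0, 0.263]
contact_force: [-1.0, -0.9, 3.2]
opening: 0.169
```

Call:
carry_out:
  rows: "0 0 0 -0.5 0;0 0 0 -1 0;0 0 0 -1 0;0 0 0 -1 0;0 0 0 -1 0;0 0 0 -1 0;0 0 0 -0.7 0;0 0 0 0 -0.97;0 0 0 0 -0.97;0 0 0 0 -0.97;0 0 0 0 -0.97;0 0 0 0 -0.97"

```text
clock: 22.28
eef_pos: [594.5, 355.2, 226.3]
tcp_rot: [-3.141, 0.001, 0.944]
contact_force: [0.6, -0.3, -2.0]
opening: 0.165
```

Call:
carry_out:
  rows: "0 0 0 0 -0.97;0 0 0 0 -0.97;0 0 0 0 -0.97;0 0 0 0 -0.97;0 0 0 0 -0.97;0 0 0 0 -0.97;0 0 0 0 -0.97;0 0 0 0 -0.97;0 0 0 0 -0.97;0 0 0 0 0"

```text
clock: 23.52
eef_pos: [594.5, 355.2, 226.2]
tcp_rot: [-3.141, -0.0, 2.158]
contact_force: [-0.4, -1.0, -2.1]
opening: 0.172
```

Run:
```python
from rig import r
from h import *
s=r.sense(); print(s["clock"],s["eef_pos"],np.degrees(s["tcp_rot"]),s["contact_force"],s["opening"])
print(clip(-90)); go(s,list(clip(-90)[:2])+[231],123.7)
```

```text
23.525 [594.4913014  355.21387018 226.23601619] [-1.79970396e+02 -1.82398251e-03  1.23631641e+02] [-0.42438453 -0.99076541 -2.07718423] 0.17176389332587366
[ 462.62412901 -339.93599847   48.        ]
turn units -0.009 | after turn: x -16.839 y -16.514 z -0.159 | before turn: x -16.859 y -16.493
```

Call:
carry_out:
  rows: "0 -0.935 -0.917 0 0;0 -0.935 -0.917 0 0;0 -0.935 -0.917 0 0;0 -0.935 -0.917 0 0;0 -0.935 -0.917 0 0;0 -0.935 -0.917 0 0;0 -0.935 -0.917 0 0;0 -0.935 -0.917 0 0;0 -0.935 -0.917 0 0;0 -0.935 -0.917 0 0;0 -0.935 -0.917 0 0;0 -0.935 -0.917 0 0"

```text
clock: 25.02
eef_pos: [506.3, -109.1, 226.6]
tcp_rot: [3.141, 0.0, 2.155]
contact_force: [0.8, -0.9, -2.9]
opening: 0.17
```

Call:
carry_out:
  rows: "0 -0.935 -0.917 0 0;0 -0.935 -0.917 0 0;0 -0.935 -0.917 0 0;0 -0.935 -0.917 0 0;0 -0.935 -0.917 0 0;0 -0.94 -0.92 0 0;0 0 0 0 0"

```text
clock: 25.9
eef_pos: [462.2, -341.9, 226.4]
tcp_rot: [-3.141, 0.001, 2.153]
contact_force: [-0.5, 0.5, -1.9]
opening: 0.163
```

Run:
```python
from rig import r
from h import *
s=r.sense(); print(s["clock"],s["eef_pos"],np.degrees(s["tcp_rot"]),s["contact_force"],s["opening"],s["qpos"])
go(s,list(clip(-90)[:2])+[93],123.7)
c=r.get_calibration("wrist"); im=r.grab_frame("wrist"); cv2.imwrite("pics/w11.png",im)
```

```text
25.9 [ 462.15467152 -341.8625894   226.40472372] [-1.79986521e+02  4.55642845e-02  1.23347033e+02] [-0.54995703  0.47826128 -1.91347475] 0.16337983610932452 [-6.39220042e-01  3.02926367e-01  1.76986724e+00 -5.63034809e-04
  1.06813253e+00 -1.22096439e+00]
turn units -0.044 | after turn: x 0.045 y 0.049 z 4.447 | before turn: x 0.045 y 0.048
```

View pics/w11.png

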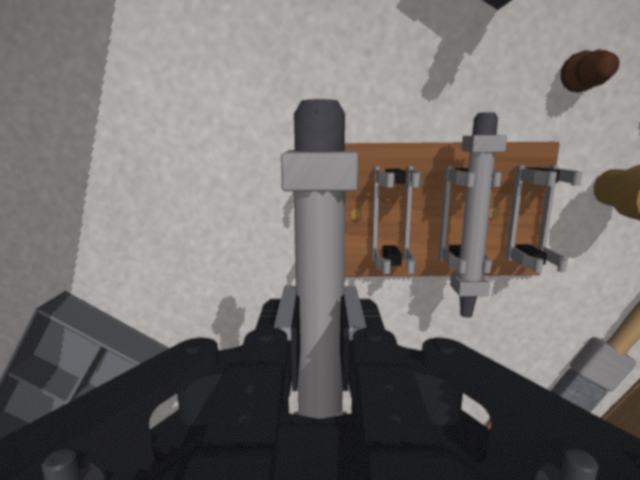

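Call:
carry_out:
  rows: "0 0.04 0.05 0.6 -0.04;0 0 0 0.9 0;0 0 0 0.9 0;0 0 0 0.9 0;0 0 0 0.8 0;0 0 0 0.3 0;0 0 0 0 0;0 0 0 0 0"
  newtons: 110

```text
clock: 26.95
eef_pos: [463.9, -337.8, 95.1]
tcp_rot: [3.141, 0.001, 2.165]
contact_force: [-0.0, -0.0, -2.1]
opening: 0.165
```

Run:
```python
from rig import r
from h import *
s=r.sense(); print(s["clock"],s["eef_pos"],np.degrees(s["tcp_rot"]),s["contact_force"],s["opening"])
go(s,list(clip(-90)[:2])+[60],123.7)
c=r.get_calibration("wrist"); im=r.grab_frame("wrist"); cv2.imwrite("pics/w12.png",im)
```

```text
26.95 [ 463.85692047 -337.8115061    95.05950619] [1.79973218e+02 6.92111529e-02 1.24018389e+02] [-0.02821455 -0.02821885 -2.11749256] 0.16455969867567682
turn units 0.040 | after turn: x -0.036 y -0.073 z 1.169 | before turn: x -0.036 y -0.074
```

View pics/w12.png

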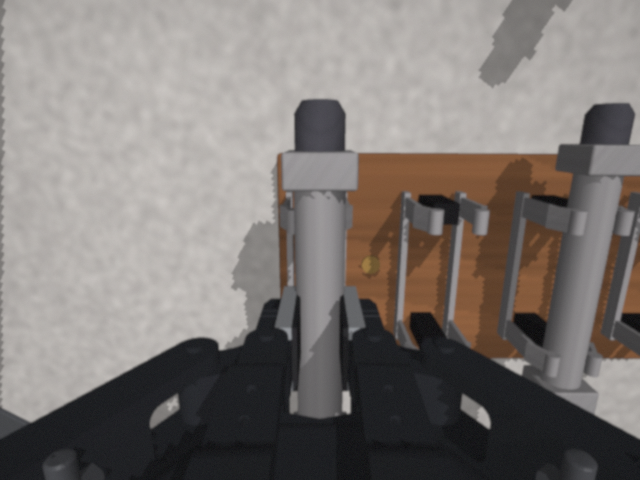

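Call:
carry_out:
  rows: "0 -0.03 -0.06 0.25 0.04;0 0 0 0.25 0;0 0 0 0.25 0;0 0 0 0.2 0;0 0 0 0.2 0;0 0 0 0.04 0;0 0 0 0 0;0 0 0 0 0"

```text
clock: 28.0
eef_pos: [463.0, -340.0, 61.0]
tcp_rot: [3.141, 0.002, 2.159]
contact_force: [-5.7, 5.3, 32.1]
opening: 0.168
```

Call:
carry_out:
  rows: "0 0 0 -0.03 0;0.4 0 0 0 0;0.4 0 0 0 0;0.4 0 0 0 0;0.4 0 0 -0.5 0;0.4 0 0 -1 0;0.4 0 0 -1 0;0.4 0 0 -1 0;0.6 0 0 -1 0;1 0 0.9 -0.8 0;1 0 0.9 0 0;1 0 0 0 0"

```text
clock: 29.5
eef_pos: [508.4, -308.9, 219.7]
tcp_rot: [3.141, 0.001, 2.16]
contact_force: [0.2, -0.4, -0.6]
opening: 1.0
```

Run:
```python
from rig import r
from h import *
s=r.sense(); print(s["clock"],s["eef_pos"],np.degrees(s["tcp_rot"]),s["contact_force"])
c=r.get_calibration("wrist"); im=r.grab_frame("wrist"); cv2.imwrite("pics/w13.png",im)
cv2.imwrite("pics/top3.png",r.grab_frame("top"))
```

```text
29.5 [ 508.39234707 -308.88191749  219.68671559] [1.79947776e+02 7.75875292e-02 1.23781818e+02] [ 0.17811382 -0.41372166 -0.60197872]
```

View pics/w13.png

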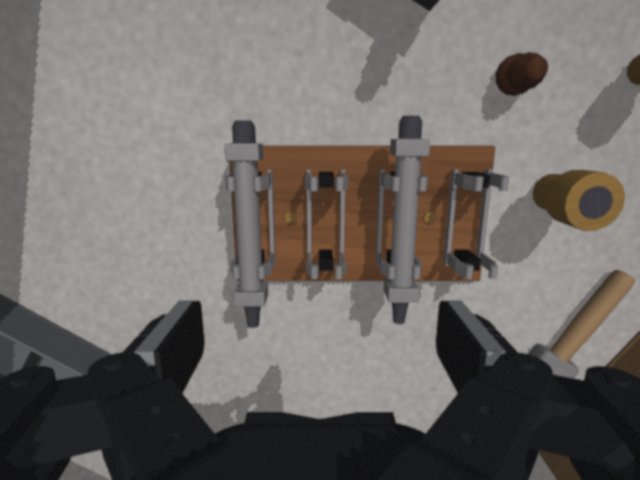

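View pics/top3.png

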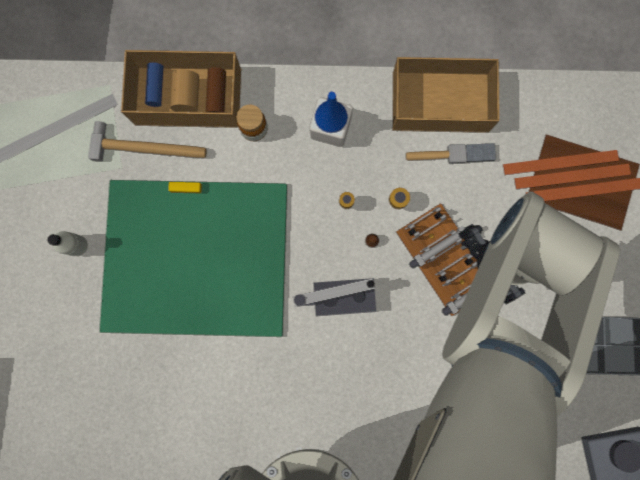

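Run:
```python
from rig import r
from h import *
t=r.get_calibration("top"); f=lambda u,v,z: onz(t,285+u/3.6,170+v/3.6,z)
C=np.array([f(u,v,42)[:2] for u,v in[(103,405),(322,390),(328,508),(111,525)]]); print(C,C.mean(0),[np.linalg.norm(C[i]-C[(i+1)%4]) for i in range(4)])
d=C[1]-C[0]+C[2]-C[3]; print("block dir",np.degrees(np.arctan2(d[1],d[0])))
p=f(52,467,90);k=f(308,409,100); print(p,k,np.linalg.norm((p-k)[:2]),np.degrees(np.arctan2(*(k-p)[1::-1])))
s=r.sense(); go(s,[470,-40,235],98)
```

```text
[[ 476.34441552   -1.6558328 ]
 [ 488.33315404 -131.49248271]
 [ 418.85976416 -135.94363525]
 [ 405.80539666   -8.17241994]] [447.3356826  -69.31609268] [np.float64(130.38897772314502), np.float64(69.61583627746161), np.float64(128.4363654600029), np.float64(70.83938939474471)]
block dir -84.44749234866374
[438.53924535  25.45707462  90.        ] [ 474.49975299 -118.67279408  100.        ] 148.54823176514978 -75.990682976733
turn units 3.216 | after turn: x 9.065 y 0.035 z -0.542 | before turn: x 8.151 y 3.967
```

Call:
carry_out:
  rows: "1 0 0 -0.2 0.8;1 0 0 -0.2 0.8;1 0 0 -0.2 0.8;1 0 0 0 0.81;1 0.95 0 0 0;1 0.95 0 0 0;1 0.95 0 0 0;1 0.95 0 0 0;1 0.95 0 0 0;1 0.95 0 0 0;1 0.95 0 0 0;1 0 0 0 0"

```text
clock: 31.1
eef_pos: [478.4, -111.4, 236.4]
tcp_rot: [-3.141, -0.0, 1.712]
contact_force: [0.1, 0.0, -0.5]
opening: 0.998
```

Run:
```python
from rig import r
from h import *
s=r.sense(); print(s["clock"],s["eef_pos"],np.degrees(s["tcp_rot"]),s["contact_force"])
c=r.get_calibration("wrist"); im=r.grab_frame("wrist"); cv2.imwrite("pics/w14.png",im)
```

```text
31.1 [ 478.35575979 -111.35766504  236.38122052] [-1.79946613e+02 -1.83443603e-02  9.80756011e+01] [ 0.10230486  0.02156491 -0.45268995]
```

View pics/w14.png

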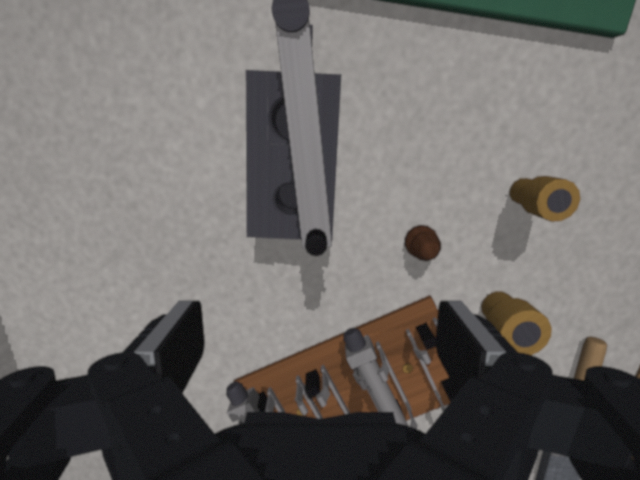

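Run:
```python
from rig import r
from h import *
s=r.sense();c=r.get_calibration("wrist")
k=onz(c,316,239,101); p=onz(c,291,11,90); print(k,p,np.linalg.norm((k-p)[:2]),np.degrees(np.arctan2(*(p-k)[1::-1])))
print([onz(c,u,v,42)[:2] for u,v in[(246,70),(341,75),(247,237)]])
go(s,[k[0],k[1],130],104);go(s,[k[0],k[1],104.5],104)
```

```text
[ 475.63491969 -114.18493335  101.        ] [440.74300612  24.19505625  90.        ] 142.7111318494287 104.15189048791528
[array([407.0831952 ,  -7.14324917]), array([478.24149603,  -0.57292543]), array([ 419.75099263, -136.19146781])]
turn units -0.743 | after turn: x -0.039 y -0.120 z 3.551 | before turn: x -0.051 y -0.115
turn units -0.743 | after turn: x -0.039 y -0.120 z 4.401 | before turn: x -0.051 y -0.115
```

Call:
carry_out:
  rows: "1 -0.1 -0.12 0.4 -0.74;0.6 -0.03 0 0.9 0;0.6 0 0 0.9 0;0.6 0 0 0.9 0;0.6 0 0 0.7 0;0.6 0 0 0.5 0;0.5 0 0 0 0;0.5 0 0 0 0"
  newtons: 20

```text
clock: 32.15
eef_pos: [476.9, -116.8, 108.1]
tcp_rot: [3.141, 0.0, 1.814]
contact_force: [-0.5, -0.0, -0.9]
opening: 0.499
```

Run:
```python
from rig import r
from h import *
s=r.sense(); print(s["clock"],s["eef_pos"],np.degrees(s["tcp_rot"]),s["contact_force"])
c=r.get_calibration("wrist"); im=r.grab_frame("wrist"); cv2.imwrite("pics/w15.png",im)
```

```text
32.15 [ 476.93418283 -116.7730484   108.06494193] [1.79961369e+02 2.67611497e-02 1.03915547e+02] [-0.46674678 -0.0475023  -0.86923007]
```

View pics/w15.png

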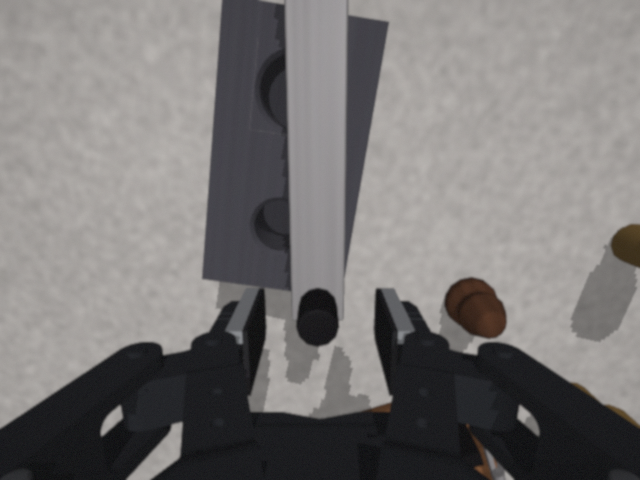

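Call:
carry_out:
  rows: "0.4 0 0 0.12 0;0 0 0 0 0;0 0 0 0 0;0 0 0 0 0"
  newtons: 20

```text
clock: 32.7
eef_pos: [476.5, -116.3, 104.0]
tcp_rot: [3.141, 0.0, 1.814]
contact_force: [-0.8, 0.2, 1.6]
opening: 0.176
```

Call:
carry_out:
  rows: "0 0.012 0.35 0 -0.5;0 0.012 0.35 0 -0.5;0 0.012 0.35 0 -0.5;0 0.012 0.35 0 -0.5;0 0.012 0.35 0 -0.5"

```text
clock: 33.33
eef_pos: [524.1, -94.7, 104.0]
tcp_rot: [-3.141, -0.001, 2.165]
contact_force: [-3.8, 2.6, 5.6]
opening: 0.177
```

Call:
carry_out:
  rows: "0 0.012 0.35 0 -0.5;0 0.012 0.35 0 -0.5;0 0.012 0.35 0 -0.5;0 0.012 0.35 0 -0.5;0 0.012 0.35 0 -0.5;0 0.012 0.35 0 -0.5;0 0.012 0.35 0 -0.5;0 0.012 0.35 0 -0.5"

```text
clock: 34.33
eef_pos: [576.3, -31.1, 104.0]
tcp_rot: [-3.141, -0.003, 2.724]
contact_force: [-8.7, 1.5, 9.9]
opening: 0.172
```

Call:
carry_out:
  rows: "0 0.012 0.35 0 -0.5;0 0.012 0.35 0 -0.5;0 0.012 0.35 0 -0.5;0 0.012 0.35 0 -0.5;0 0.012 0.35 0 -0.5;0 0.012 0.35 0 -0.5;0 0.012 0.35 0 -0.5;0 0.012 0.35 0 -0.5;0 0 0 0 0;0.5 0 0 0 0;0.5 0 0 0 0;0.5 0 0 0 0"

```text
clock: 35.83
eef_pos: [589.7, 50.4, 103.8]
tcp_rot: [3.142, 0.0, -3.003]
contact_force: [0.1, 0.2, 0.2]
opening: 0.501
```

Run:
```python
from rig import r
from h import *
s=r.sense(); print(s["clock"],s["eef_pos"],np.degrees(s["tcp_rot"]),s["contact_force"],s["qpos"][5])
c=r.get_calibration("wrist"); im=r.grab_frame("wrist"); cv2.imwrite("pics/w16.png",im)
```

```text
35.825 [589.68605771  50.38453398 103.80040258] [ 1.79999553e+02  1.51724044e-02 -1.72081024e+02] [0.07629399 0.18642876 0.19538452] -1.6263393765045298
```

View pics/w16.png

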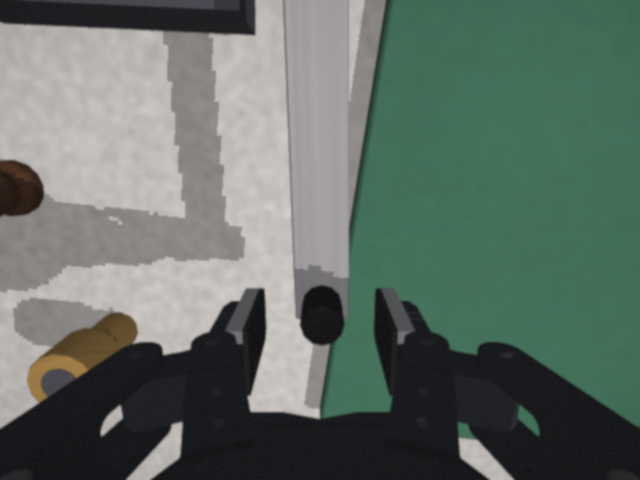

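Call:
carry_out:
  rows: "0.6 0 0 -0.5 0;0.6 0 0 -1 0;1 0 0 -1 0;1 0 0 -1 0;1 0 0 -1 0.94;1 0 0 0 0.94;1 0 0 0 0.94;1 0 0 0 0.94;1 0 0 0 0.94;1 0 0 0 0.94;1 0 0 0 0.94;1 0 0 0 0.94"

```text
clock: 37.38
eef_pos: [589.6, 50.4, 240.0]
tcp_rot: [3.141, 0.001, 2.226]
contact_force: [-0.1, 0.3, 0.1]
opening: 1.002
```

Call:
carry_out:
  rows: "1 0 0 0 0.94;1 0 0 0 0.94;1 0 0 0 0.94;1 0 0 0 0.94;1 0 0 0 0.94;1 0 0 0 0"

```text
clock: 38.12
eef_pos: [589.6, 50.4, 239.8]
tcp_rot: [3.141, -0.0, 1.574]
contact_force: [-0.5, 1.0, -0.8]
opening: 1.0
```

Run:
```python
from rig import r
from h import *
s=r.sense(); print(s["clock"],s["eef_pos"],np.degrees(s["tcp_rot"]),s["contact_force"],s["qpos"][5])
go(s,[447,-85,236],90)
```

```text
38.125 [589.62502092  50.42208495 239.83821198] [ 1.79944972e+02 -5.73729066e-03  9.02117920e+01] [-0.54212965  0.99125868 -0.77913734] 0.07905179357725625
turn units 0.026 | after turn: x -4.514 y -4.754 z 0.128 | before turn: x -4.496 y -4.771
```

Call:
carry_out:
  rows: "1 -0.9 -0.95 0 0.03;1 -0.9 -0.95 0 0;1 -0.9 -0.95 0 0;1 -0.9 -0.95 0 0;1 -0.9 -0.95 0.1 0;1 0 0 0 0;1 0 0 0 0"

```text
clock: 39.0
eef_pos: [447.6, -84.5, 236.6]
tcp_rot: [3.14, 0.0, 1.571]
contact_force: [-0.3, -0.4, 0.4]
opening: 0.998
```

Run:
```python
from rig import r
from h import *
s=r.sense(); print(s["clock"],s["eef_pos"],np.degrees(s["tcp_rot"]),s["contact_force"],s["qpos"][5])
c=r.get_calibration("wrist"); im=r.grab_frame("wrist"); cv2.imwrite("pics/w17.png",im)
```

```text
39.0 [447.62725773 -84.4976986  236.55747429] [1.79908722e+02 1.06410926e-03 8.99893360e+01] [-0.28046685 -0.42110893  0.42260442] -0.19004538697233855
```

View pics/w17.png

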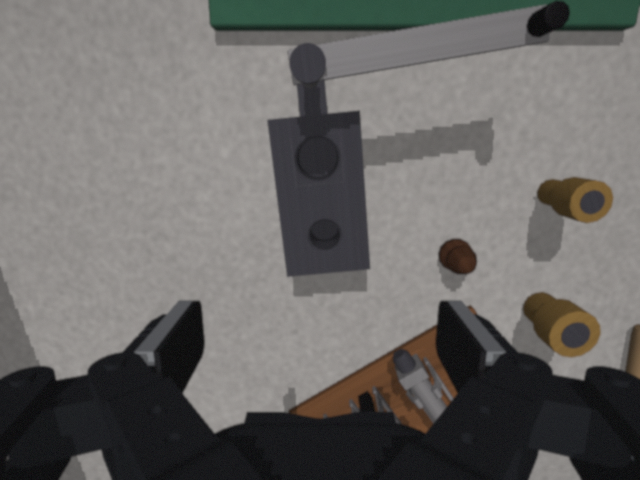

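Run:
```python
from rig import r
from h import *
s=r.sense();c=r.get_calibration("wrist")
print(onz(c,318,156,42),onz(c,325,232,42))
go(s,[446,-97,132],90)
im=cv2.imread("pics/w17.png")[100:290,250:390]; im=cv2.convertScaleAbs(im,alpha=2.2); cv2.imwrite("pics/w17c.png",cv2.resize(im,None,fx=3.1,fy=3.1,interpolation=cv2.INTER_CUBIC))
```

```text
[445.76225461 -33.42030269  42.        ] [451.55834425 -95.47635062  42.        ]
turn units 0.001 | after turn: x -0.425 y -0.061 z 3.481 | before turn: x -0.425 y -0.061
```

View pics/w17c.png

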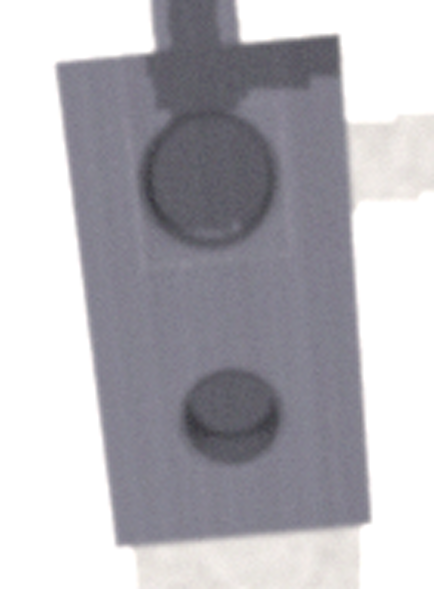

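Call:
carry_out:
  rows: "1 -0.21 0.06 0.5 0;1 -0.2 0.07 0.9 0;1 0 0 0.9 0;1 0 0 0.9 0;1 0 0 0.28 0;1 0 0 0 0;1 0 0 0 0"

```text
clock: 39.92
eef_pos: [451.5, -96.9, 132.2]
tcp_rot: [3.14, 0.0, 1.57]
contact_force: [-0.2, 0.0, 0.6]
opening: 1.0
```

Run:
```python
from rig import r
from h import *
s=r.sense(); print(s["clock"],s["eef_pos"],np.degrees(s["tcp_rot"]),s["contact_force"],s["qpos"][5])
c=r.get_calibration("wrist"); im=r.grab_frame("wrist"); cv2.imwrite("pics/w18.png",im)
im=cv2.convertScaleAbs(im,alpha=1.8);cv2.imwrite("pics/w18c.png",cv2.resize(im[150:350,200:440],None,fx=3,fy=3,interpolation=cv2.INTER_CUBIC))
print(proj(c,[*s["eef_pos"][:2],42]))
```

```text
39.925 [451.50515808 -96.88746382 132.15134821] [1.79929933e+02 1.39515273e-02 8.99439296e+01] [-0.22415791  0.03766227  0.61126978] -0.21368781914673773
[321.23190751 256.64590772]
```

View pics/w18c.png

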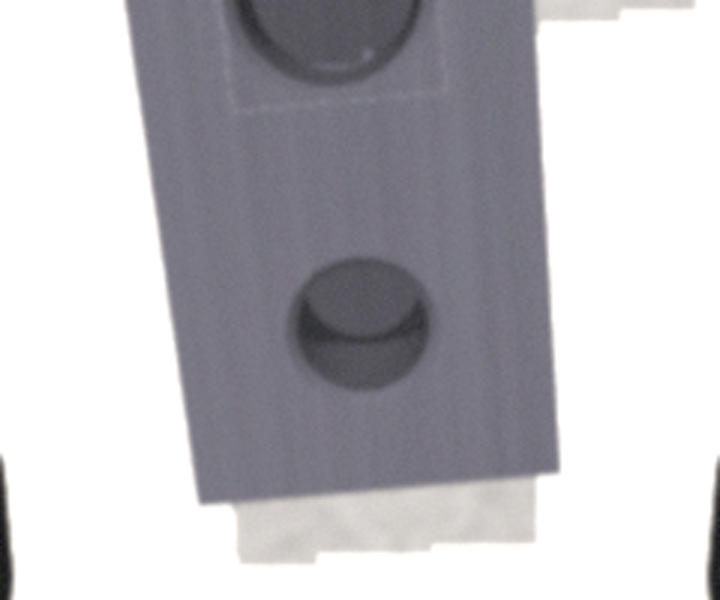

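Call:
carry_out:
  rows: "1 0 0.5 -0.6 0;1 0.16 0.9 0 0;1 0.16 0.9 0 0;1 0.16 0.9 0 0;1 0.16 0.9 0 0;1 0.16 0.9 0 0;1 0.16 0.9 0 0;1 0 0.85 0 0;1 0 0 0 0;1 0 0 0 0"

```text
clock: 41.22
eef_pos: [652.5, -68.3, 149.7]
tcp_rot: [-3.141, -0.0, 1.569]
contact_force: [-0.0, 0.6, -0.4]
opening: 1.001
```

Run:
```python
from rig import r
from h import *
s=r.sense(); print(s["clock"],s["eef_pos"],np.degrees(s["tcp_rot"]),s["contact_force"],s["qpos"][5])
c=r.get_calibration("wrist"); im=r.grab_frame("wrist"); cv2.imwrite("pics/w19.png",im)
cv2.imwrite("pics/w19c.png",cv2.resize(im[150:350,200:440],None,fx=3,fy=3,interpolation=cv2.INTER_CUBIC))
print(proj(c,[*s["eef_pos"][:2],60]))
```

```text
41.225 [652.54712045 -68.29299426 149.70313572] [-1.79971067e+02 -7.67741226e-04  8.99245247e+01] [-0.03953612  0.59094652 -0.41823021] -0.10519983440948562
[321.47944192 256.93723164]
```

View pics/w19c.png

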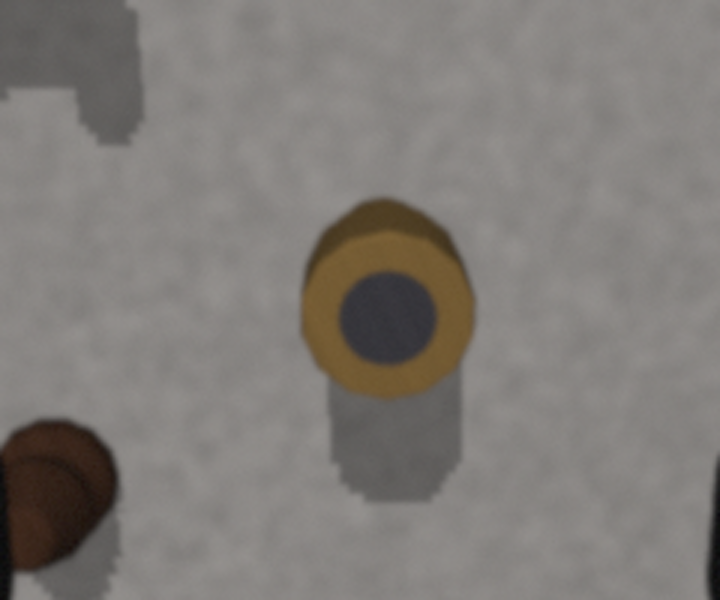

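Call:
carry_out:
  rows: "0.75 0.03 0.15 0.2 0;0.75 0 0 0.8 0;0.75 0 0 0.8 0;0.75 0 0 0.7 0;0.75 0 0 0.4 0;0.75 0 0 0.19 0;0.75 0 0 0 0;0.75 0 0 0 0"
  newtons: 50

```text
clock: 42.28
eef_pos: [658.4, -67.4, 57.5]
tcp_rot: [3.14, 0.0, 1.57]
contact_force: [0.0, 1.0, 0.5]
opening: 0.752
```

Run:
```python
from rig import r
from h import *
s=r.sense(); print(s["clock"],s["eef_pos"],np.degrees(s["tcp_rot"]),s["contact_force"],s["qpos"][5])
c=r.get_calibration("wrist"); im=r.grab_frame("wrist"); cv2.imwrite("pics/w20.png",im)
```

```text
42.275 [658.39438615 -67.42550352  57.54062378] [1.79928840e+02 5.97740881e-03 8.99271739e+01] [0.04518774 1.03405    0.45141937] -0.10308204235164682
```

View pics/w20.png

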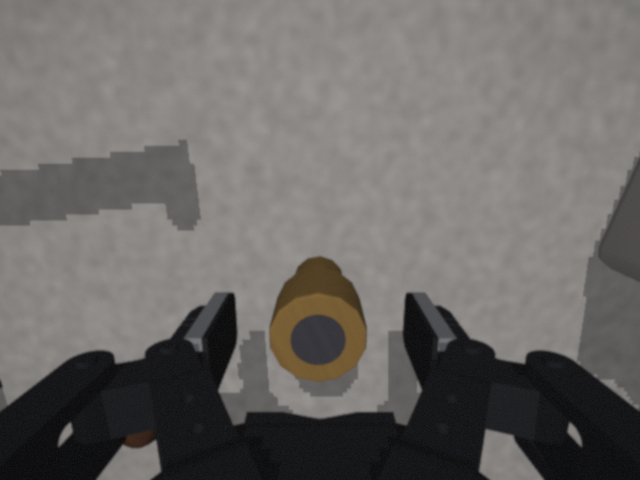

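Call:
carry_out:
  rows: "0.75 0 -0.03 0 0;0.5 0 0 0 0;0.2 0 0 0 0;0.2 0 0 0 0;0.2 0 0 0 0;0.2 0 0 0 0"
  newtons: 50

```text
clock: 43.08
eef_pos: [657.0, -67.4, 57.2]
tcp_rot: [3.141, 0.0, 1.57]
contact_force: [-2.0, -0.9, 5.5]
opening: 0.38
```

Run:
```python
from rig import r
from h import *
s=r.sense(); print(s["clock"],s["eef_pos"],np.degrees(s["tcp_rot"]),s["contact_force"],s["opening"])
c=r.get_calibration("wrist"); im=r.grab_frame("wrist"); cv2.imwrite("pics/w21.png",im)
print(proj(c,[*s["eef_pos"][:2],60]))
```

```text
43.075 [657.02843105 -67.41632077  57.18298523] [1.79987378e+02 3.38735137e-03 8.99268051e+01] [-2.04525587 -0.93577569  5.52233417] 0.3801140784617767
[322.45623827 339.3051576 ]
```

View pics/w21.png

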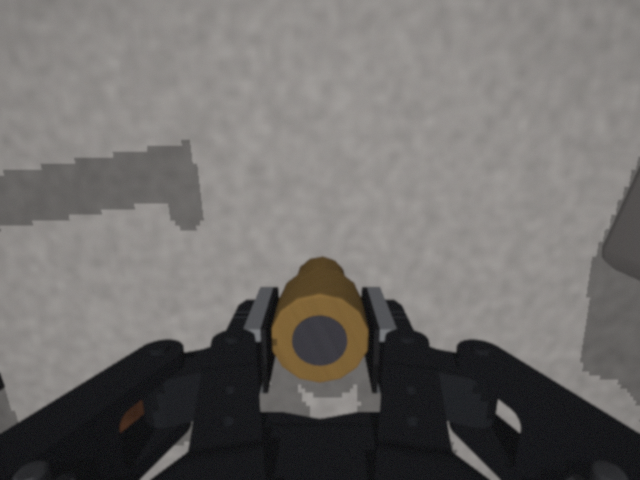

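Call:
carry_out:
  rows: "0.2 0 0 -0.5 0;0.2 0 0 -0.9 0;0.2 0 0 -0.9 0;0.2 0 0 -0.8 0;0.2 -0.14 -0.97 0 0;0.2 -0.14 -0.97 0 0;0.2 -0.14 -0.97 0 0;0.2 -0.14 -0.97 0 0;0.2 -0.14 -0.97 0 0;0.2 -0.14 -0.97 0 0;0.2 -0.14 -0.97 0 0;0.2 0 0 0 0"
  newtons: 60

```text
clock: 44.62
eef_pos: [451.2, -96.5, 150.1]
tcp_rot: [-3.14, -0.0, 1.569]
contact_force: [0.1, -0.0, -1.4]
opening: 0.377
```

Run:
```python
from rig import r
from h import *
s=r.sense(); print(s["clock"],s["eef_pos"],np.degrees(s["tcp_rot"]),s["contact_force"],s["opening"])
go(s,[451.4,-97.6,102],89.95)
```

```text
44.625 [451.1733831  -96.54141164 150.12052762] [-1.79932083e+02 -1.14133743e-02  8.98837384e+01] [ 0.0555757  -0.03887379 -1.38743124] 0.3772574638518709
turn units -0.008 | after turn: x -0.035 y 0.008 z 1.604 | before turn: x -0.035 y 0.008
```

Call:
carry_out:
  rows: "0.2 -0.035 0.01 0.5 0;0.2 0 0 0.6 0;0.2 0 0 0.4 0;0.2 0 0 0.1 0;0.2 0 0 0 0;0.2 0 0 0 0"

```text
clock: 45.38
eef_pos: [453.9, -97.6, 102.2]
tcp_rot: [3.141, 0.0, 1.57]
contact_force: [0.2, 0.0, -2.0]
opening: 0.374
```

Run:
```python
from rig import r
from h import *
s=r.sense(); print(s["clock"],s["eef_pos"],np.degrees(s["tcp_rot"]),s["contact_force"],s["opening"])
c=r.get_calibration("wrist"); im=r.grab_frame("wrist"); cv2.imwrite("pics/w22.png",im)
```

```text
45.375 [453.94568761 -97.63591292 102.16617393] [1.79953383e+02 1.02339336e-02 8.99280812e+01] [ 0.22068404  0.01476822 -1.98105133] 0.37449344234344667
```

View pics/w22.png

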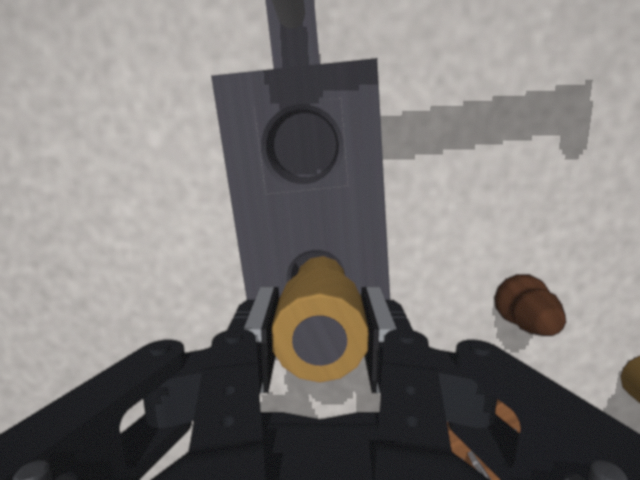

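Call:
carry_out:
  rows: "0.2 0 -0.08 0 0;0.2 0 0 0 0;0.2 0 0 0 0"

```text
clock: 45.8
eef_pos: [451.1, -97.6, 101.9]
tcp_rot: [3.141, 0.0, 1.57]
contact_force: [-0.4, 0.7, -2.3]
opening: 0.379
```

Run:
```python
from rig import r
from h import *
s=r.sense(); print(s["clock"],s["eef_pos"],np.degrees(s["tcp_rot"]),s["contact_force"],s["opening"])
c=r.get_calibration("wrist"); im=r.grab_frame("wrist")
im=cv2.convertScaleAbs(im,alpha=1.8);cv2.imwrite("pics/w23.png",cv2.resize(im[200:400,220:420],None,fx=3,fy=3,interpolation=cv2.INTER_CUBIC))
for a in (-12.75,0,12.75): print(proj(c,[451.5+a,-97.55,41]))
print(proj(c,[451.5,-97.55+12.75,41]))
```

```text
45.8 [451.13537302 -97.58568225 101.93429643] [1.79981696e+02 4.83182335e-03 8.99257644e+01] [-0.43338196  0.68673282 -2.30949426] 0.3791110715162144
[296.6351813  274.31758132]
[322.3395663  274.29021452]
[348.04470039 274.26284692]
[322.35844495 249.62841891]
```

View pics/w23.png

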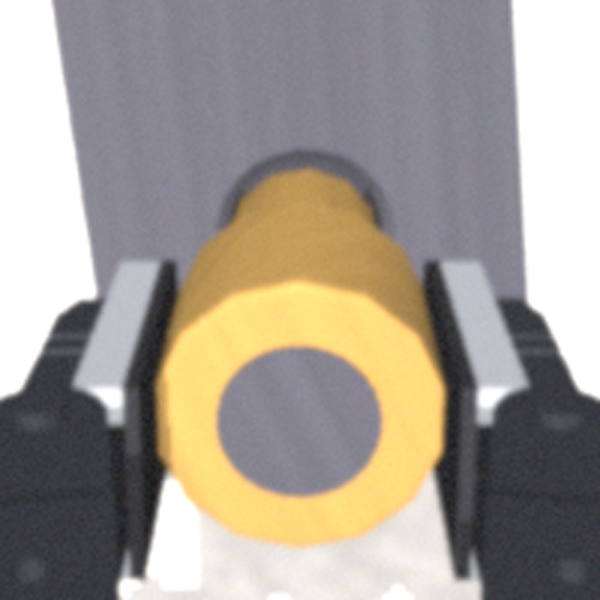

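Call:
carry_out:
  rows: "0.2 0 0 0.15 0;0.2 0 0 0.15 0;0.2 0 0 0.1 0;0.2 0 0 0 0"

```text
clock: 46.35
eef_pos: [451.2, -97.7, 89.5]
tcp_rot: [-3.142, 0.0, 1.57]
contact_force: [0.6, -2.8, -4.1]
opening: 0.369
```

Call:
carry_out:
  rows: "0.2 0 0 0.15 0;0.2 0 0 0.2 0;0.2 0 0 0.2 0;0.2 0 0 0.15 0;0.2 0 0 0.05 0;0.2 0 0 0 0;0.2 0 0 0 0"

```text
clock: 47.22
eef_pos: [451.5, -97.8, 67.3]
tcp_rot: [3.141, 0.0, 1.57]
contact_force: [0.3, -5.5, 4.1]
opening: 0.376
```

Call:
carry_out:
  rows: "0.2 0 0 0.05 0;0.2 0 0 0 0;0.2 0 0 0 0"

```text
clock: 47.6
eef_pos: [451.6, -97.9, 67.0]
tcp_rot: [3.141, 0.001, 1.57]
contact_force: [-4.8, -4.4, 27.7]
opening: 0.377
```

Call:
carry_out:
  rows: "0.6 0 0 0 0;0.6 0 0 0 0;0.65 0 0 0 0;0.65 0 0 -0.5 0;0.65 0 0 -1 0;0.65 0 0 -1 0;1 0 0 -0.5 0;1 0 0 0 0"

```text
clock: 48.6
eef_pos: [451.7, -97.7, 156.8]
tcp_rot: [3.139, 0.0, 1.569]
contact_force: [0.2, -0.4, -0.0]
opening: 0.998
```

Run:
```python
from rig import r
from h import *
s=r.sense(); print(s["clock"],s["eef_pos"],np.degrees(s["tcp_rot"]),s["contact_force"],s["opening"])
c=r.get_calibration("wrist"); im=r.grab_frame("wrist"); cv2.imwrite("pics/w24.png",im)
im=r.grab_frame("scene");cv2.imwrite("pics/s24.png",cv2.resize(im[200:360,200:400],None,fx=3.5,fy=3.5))
```

```text
48.6 [451.72955455 -97.69429749 156.84145202] [1.79865526e+02 2.59688616e-02 8.99231864e+01] [ 0.23305404 -0.38860456 -0.02551778] 0.9976460017371404
```

View pics/w24.png

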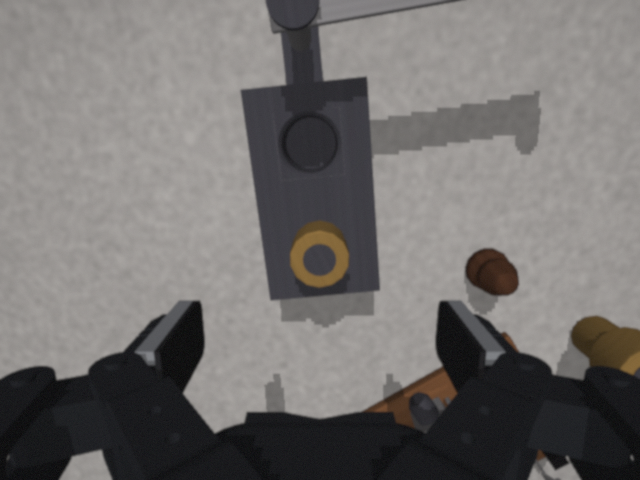

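View pics/s24.png

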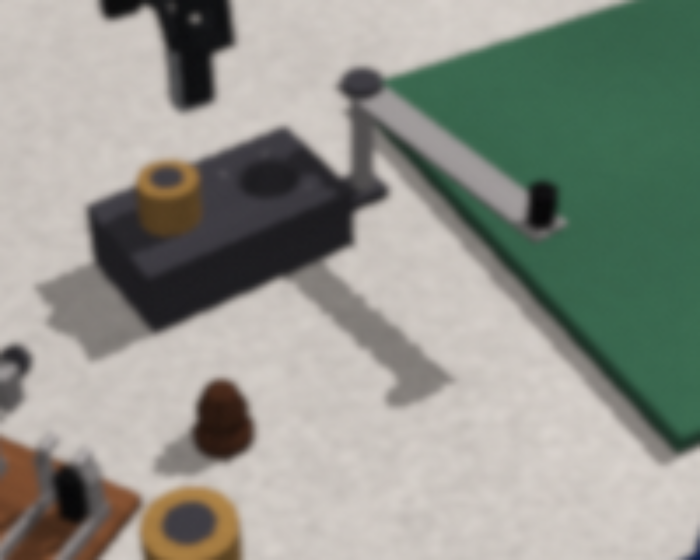

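Call:
carry_out:
  rows: "1 0.7 -0.07 0.2 0;1 0.7 -0.07 0.2 0;1 0.71 -0.07 0.2 0;1 0 0 0.2 0;1 0 0 0 0;1 0 0 0 0"

```text
clock: 49.45
eef_pos: [444.9, -34.8, 131.6]
tcp_rot: [-3.141, 0.0, 1.569]
contact_force: [0.8, -0.0, -0.3]
opening: 0.999
```

Run:
```python
from rig import r
from h import *
s=r.sense(); print(s["clock"],s["eef_pos"],np.degrees(s["tcp_rot"]),s["contact_force"],s["opening"])
c=r.get_calibration("wrist"); im=r.grab_frame("wrist"); cv2.imwrite("pics/w25.png",im)
im=cv2.convertScaleAbs(im,alpha=2.2);cv2.imwrite("pics/w25c.png",cv2.resize(im[150:350,200:440],None,fx=3,fy=3,interpolation=cv2.INTER_CUBIC))
print(proj(c,[*s["eef_pos"][:2],42]))
```

```text
49.45 [444.89501427 -34.80287784 131.57728322] [-1.79974356e+02  3.88565015e-03  8.98939031e+01] [ 0.81809108 -0.04162019 -0.33885046] 0.9991961585203745
[321.42778124 256.9760934 ]
```

View pics/w25c.png

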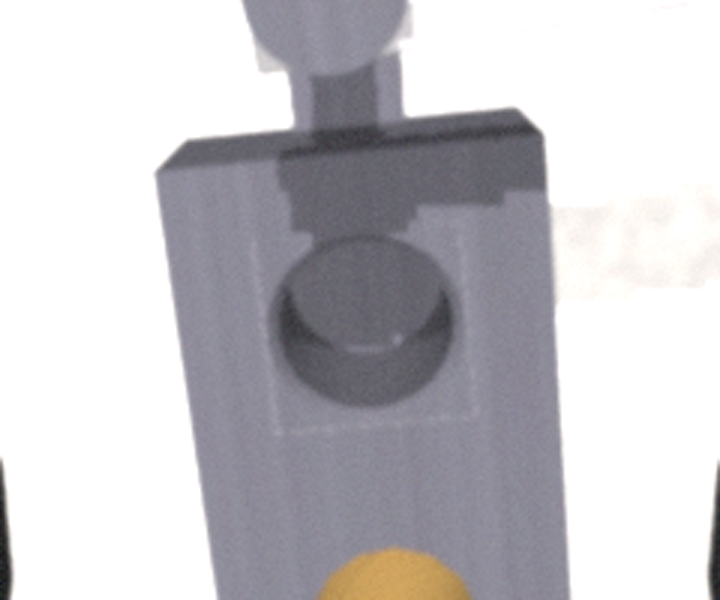

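Call:
carry_out:
  rows: "1 0 0.3 -0.6 0;1 -0.6 0.88 0 0;1 -0.6 0.88 0 0;1 -0.6 0.88 0 0;1 -0.6 0.88 0 0;1 -0.6 0.88 0 0;1 -0.6 0.88 0 0;1 -0.6 0.87 0 0;1 -0.62 0.87 0 0;1 0 0 0 0;1 0 0 0 0"

```text
clock: 50.88
eef_pos: [663.4, -179.3, 149.4]
tcp_rot: [-3.14, -0.0, 1.569]
contact_force: [-0.2, 0.0, 0.3]
opening: 1.002
```

Run:
```python
from rig import r
from h import *
s=r.sense(); print(s["clock"],s["eef_pos"],np.degrees(s["tcp_rot"]),s["contact_force"],s["opening"])
c=r.get_calibration("wrist"); im=r.grab_frame("wrist"); cv2.imwrite("pics/w26.png",im)
cv2.imwrite("pics/w26c.png",cv2.resize(im[150:350,200:440],None,fx=3,fy=3,interpolation=cv2.INTER_CUBIC))
print(proj(c,[*s["eef_pos"][:2],60]))
```

```text
50.875 [ 663.4458363  -179.28212269  149.42529969] [-1.79935065e+02 -2.24184630e-02  8.98850273e+01] [-0.22401966  0.01485203  0.25409099] 1.0018247788991825
[321.48502182 257.1740902 ]
```

View pics/w26c.png

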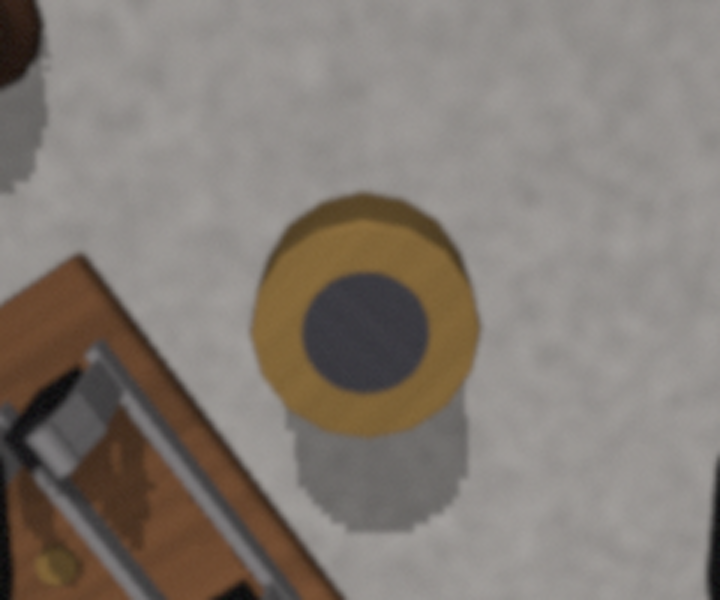

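View pics/w26.png

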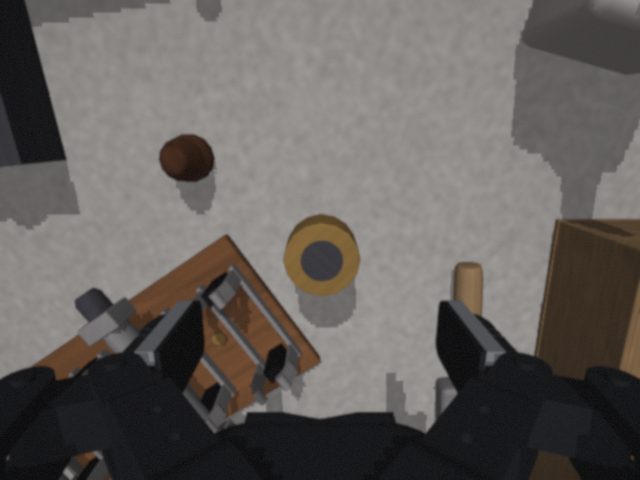

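Call:
carry_out:
  rows: "0.72 -0.06 0 0.2 0;0.72 0 0 0.8 0;0.72 0 0 0.8 0;0.72 0 0 0.7 0;0.72 0 0 0.4 0;0.72 0 0 0.18 0;0.72 0 0 0 0;0.72 0 0 0 0"
  newtons: 50

```text
clock: 51.92
eef_pos: [664.8, -181.1, 58.2]
tcp_rot: [3.14, 0.0, 1.569]
contact_force: [0.5, -0.2, -0.4]
opening: 0.719
```

Run:
```python
from rig import r
from h import *
s=r.sense(); print(s["clock"],s["eef_pos"],np.degrees(s["tcp_rot"]),s["contact_force"],s["opening"])
go(s,[663.8,-181.1,57.2],89.9)
c=r.get_calibration("wrist"); im=r.grab_frame("wrist"); cv2.imwrite("pics/w27.png",im)
```

```text
51.925 [ 664.80751611 -181.10111143   58.17502193] [1.79929987e+02 1.83941277e-02 8.99251115e+01] [ 0.46330194 -0.21261482 -0.3911381 ] 0.7188958074815271
turn units 0.003 | after turn: x -0.000 y -0.034 z 0.033 | before turn: x -0.000 y -0.034
```

View pics/w27.png

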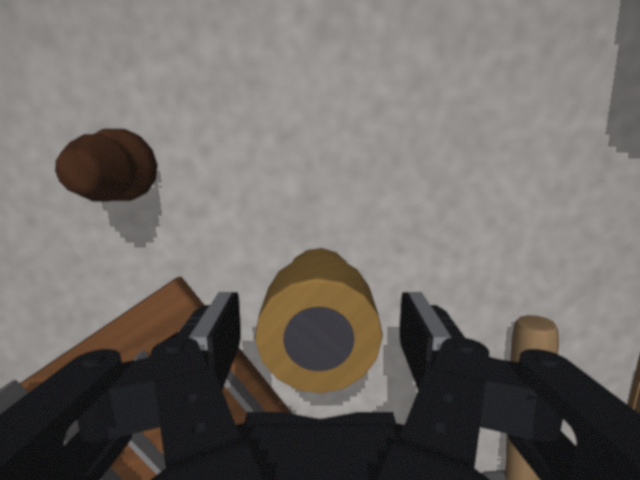

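Call:
carry_out:
  rows: "0.72 0 -0.02 0.03 0;0.5 0 0 0 0;0.3 0 0 0 0;0.3 0 0 0 0;0.3 0 0 0 0;0.3 0 0 0 0"
  newtons: 60

```text
clock: 52.72
eef_pos: [663.8, -181.0, 57.1]
tcp_rot: [3.141, 0.0, 1.57]
contact_force: [-1.3, -0.0, 5.7]
opening: 0.495
```

Call:
carry_out:
  rows: "0.3 0 0 -0.5 0;0.3 0 0 -0.9 0;0.3 0 0 -0.9 0;0.3 0 0 -0.8 0;0.3 0.6 -0.9 0 0;0.3 0.6 -0.9 0 0;0.3 0.6 -0.9 0 0;0.3 0.6 -0.9 0 0;0.3 0.6 -0.9 0 0;0.3 0.6 -0.9 0 0;0.3 0.6 -0.9 0 0;0.3 0.65 -0.9 0 0"

```text
clock: 54.22
eef_pos: [447.1, -34.7, 150.1]
tcp_rot: [3.141, 0.0, 1.569]
contact_force: [0.5, 0.3, -1.8]
opening: 0.494
```

Call:
carry_out:
  rows: "0.3 0 -0.1 0.4 0;0.3 0 0 0.5 0;0.3 0 0 0.3 0;0.3 0 0 0 0;0.3 0 0 0 0"

```text
clock: 54.85
eef_pos: [445.3, -35.4, 113.4]
tcp_rot: [-3.141, -0.0, 1.569]
contact_force: [-0.1, -0.3, -2.5]
opening: 0.492
```

Run:
```python
from rig import r
from h import *
s=r.sense(); print(s["clock"],s["eef_pos"],np.degrees(s["tcp_rot"]),s["contact_force"],s["opening"])
go(s,[445.0,-35.5,102],89.9)
c=r.get_calibration("wrist"); im=r.grab_frame("wrist"); cv2.imwrite("pics/w28.png",im)
```

```text
54.85 [445.27040131 -35.38676591 113.39434264] [-1.79992491e+02 -3.69953723e-04  8.99066196e+01] [-0.13654221 -0.33259339 -2.50069737] 0.4917835994275316
turn units 0.001 | after turn: x -0.004 y -0.009 z 0.380 | before turn: x -0.004 y -0.009
```

View pics/w28.png

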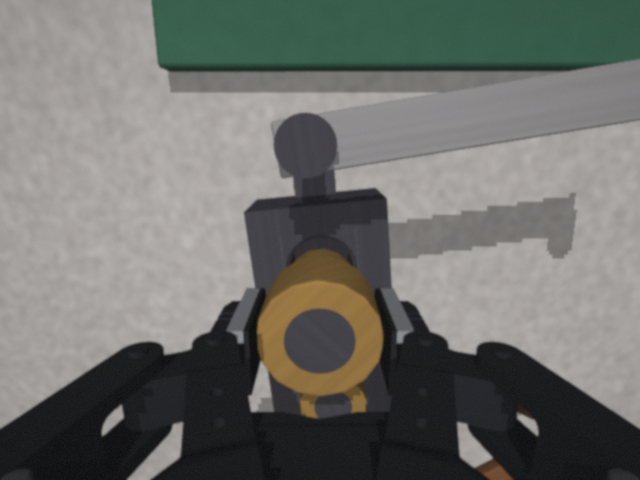

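Call:
carry_out:
  rows: "0.3 0 -0.01 0.3 0;0.3 0 0 0.1 0;0.3 0 0 0 0;0.3 0 0 0 0"

```text
clock: 55.4
eef_pos: [444.6, -35.2, 101.5]
tcp_rot: [3.142, -0.0, 1.569]
contact_force: [-0.4, -0.4, -2.7]
opening: 0.494
```

Run:
```python
from rig import r
from h import *
s=r.sense(); print(s["clock"],s["eef_pos"],np.degrees(s["tcp_rot"]),s["contact_force"],s["opening"])
c=r.get_calibration("wrist"); im=r.grab_frame("wrist"); 
im=cv2.convertScaleAbs(im,alpha=1.8);cv2.imwrite("pics/w29.png",cv2.resize(im[200:400,220:420],None,fx=3,fy=3,interpolation=cv2.INTER_CUBIC))
```

```text
55.4 [444.62127137 -35.15374305 101.52411156] [ 1.79997424e+02 -1.40436242e-03  8.99253082e+01] [-0.39907051 -0.39478349 -2.65989086] 0.49438227308259225
```

View pics/w29.png

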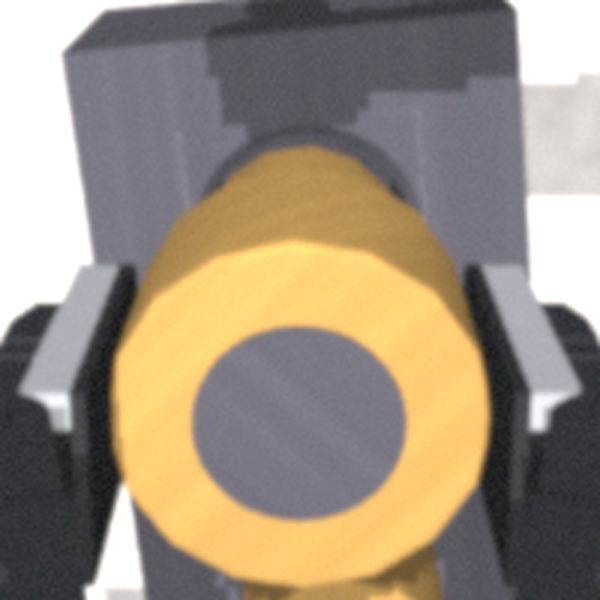

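Call:
carry_out:
  rows: "0.3 -0.01 0.015 0.15 0;0.3 0 0 0.15 0;0.3 0 0 0.1 0;0.3 0 0 0 0"

```text
clock: 55.95
eef_pos: [444.9, -35.5, 89.2]
tcp_rot: [-3.141, -0.0, 1.57]
contact_force: [0.6, -0.1, -2.5]
opening: 0.495
```

Call:
carry_out:
  rows: "0.3 0 0 0.15 0;0.3 0 0 0.2 0;0.3 0 0 0.2 0;0.3 0 0 0.15 0;0.3 0 0 0.04 0;0.3 0 0 0 0;0.3 0 0 0 0"

```text
clock: 56.82
eef_pos: [445.1, -35.5, 67.3]
tcp_rot: [3.141, 0.0, 1.57]
contact_force: [1.2, 0.0, -2.4]
opening: 0.495
```

Call:
carry_out:
  rows: "0.3 0 0 0.04 0;0.3 0 0 0.02 0;0.3 0 0 0 0"

```text
clock: 57.2
eef_pos: [445.2, -35.5, 66.9]
tcp_rot: [3.141, 0.0, 1.57]
contact_force: [-4.7, 0.1, 25.4]
opening: 0.494
```

Call:
carry_out:
  rows: "0.7 0 0 0 0;0.75 0 0 0 0;0.75 0 0 0 0;0.75 0 0 -0.5 0;0.75 0 0 -1 0;0.75 0 0 -1 0;1 0 0 -1 0;1 0 0 -1 0;1 0 0 -0.8 0;1 0 0 0 -0.94;1 0 0 0 -0.94;1 0 0 0 -0.94"

```text
clock: 58.7
eef_pos: [444.9, -35.5, 225.5]
tcp_rot: [3.141, 0.0, 1.968]
contact_force: [-0.2, -0.0, -0.9]
opening: 1.002
```

Call:
carry_out:
  rows: "1 0 0 0 -0.94;1 0 0 0 -0.94;1 0 0 0 -0.94;1 0 0 0 -0.94;1 0 0 0 -0.94;1 0 0 0 -0.94;1 0 0 0 -0.94;1 0 0 0 -0.94;1 0 0 0 -0.94;1 0 0 0 -0.94;1 0 0 0 0"

```text
clock: 60.08
eef_pos: [444.9, -35.4, 225.2]
tcp_rot: [-3.142, 0.001, -3.008]
contact_force: [-0.1, 0.1, -0.2]
opening: 1.002
```

Run:
```python
from rig import r
from h import *
s=r.sense(); print(s["clock"],s["eef_pos"],np.degrees(s["tcp_rot"]),s["contact_force"],s["opening"],s["qpos"][5])
c=r.get_calibration("wrist"); im=r.grab_frame("wrist"); cv2.imwrite("pics/w30.png",im)
im=r.grab_frame("scene");cv2.imwrite("pics/s30.png",cv2.resize(im[200:360,200:400],None,fx=3.5,fy=3.5))
go(s,[589.7,50.4,150],-172)
```

```text
60.075 [444.92417468 -35.440111   225.22235699] [-1.79995318e+02  3.09625484e-02 -1.72366338e+02] [-0.14010766  0.09005817 -0.18005486] 1.0020255655515844 -1.7869246696118615
turn units -0.046 | after turn: x -5.177 y 2.162 z 2.507 | before turn: x -5.163 y 2.195
```

View pics/w30.png

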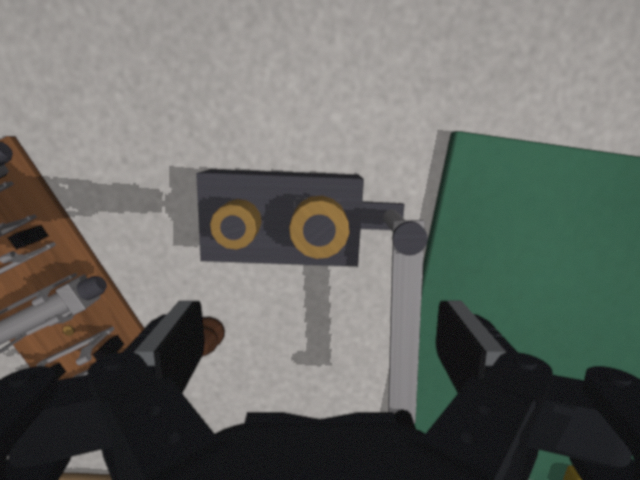

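View pics/s30.png

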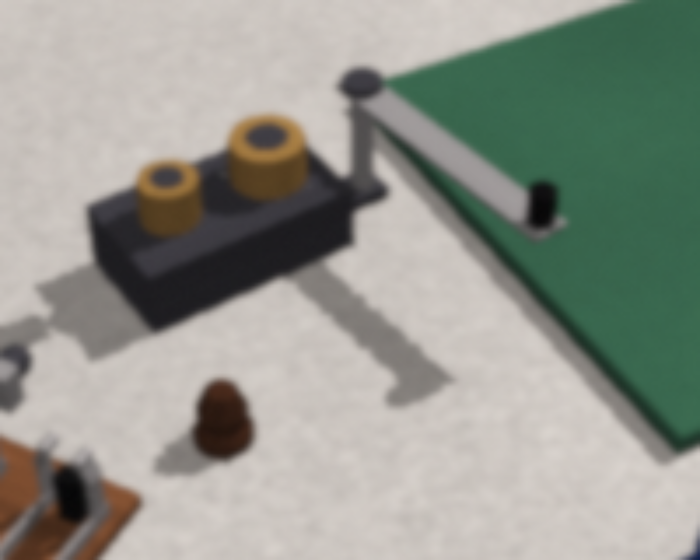

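Both dies are home. Now back to the knob.

Call:
carry_out:
  rows: "1 -0.87 0.36 0 -0.05;1 -0.86 0.36 0 0;1 -0.86 0.36 0 0;1 -0.86 0.36 0 0;1 -0.86 0.36 0 0;0.6 -0.86 0.36 0 0;0.6 0 0 0.9 0;0.6 0 0 0.9 0;0.6 0 0 0.7 0;0.6 0 0 0 0;0.6 0 0 0 0"
  newtons: 20

```text
clock: 61.55
eef_pos: [590.0, 50.4, 150.3]
tcp_rot: [-3.142, 0.001, -3.001]
contact_force: [0.2, -0.4, 0.5]
opening: 0.599
```

Run:
```python
from rig import r
from h import *
s=r.sense(); print(s["clock"],s["eef_pos"],np.degrees(s["tcp_rot"]),s["contact_force"],s["opening"],s["qpos"][5])
c=r.get_calibration("wrist"); im=r.grab_frame("wrist"); cv2.imwrite("pics/w31.png",im)
go(s,[589.7,50.4,104],-172)
```

```text
61.55 [590.02632916  50.35685741 150.33876139] [-1.79998062e+02  4.60981660e-02 -1.71972937e+02] [ 0.19409233 -0.38266909  0.47704224] 0.5989048377299117 -1.6283036278637546
turn units 0.003 | after turn: x 0.011 y 0.003 z 1.545 | before turn: x 0.011 y 0.003
```

View pics/w31.png

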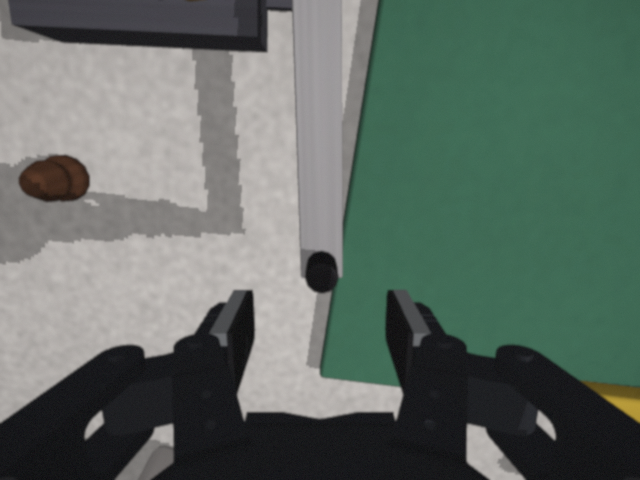

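Call:
carry_out:
  rows: "0.6 0.01 0 0.6 0;0.6 0 0 0.6 0;0.5 0 0 0.34 0;0.5 0 0 0 0;0.2 0 0 0 0;0 0 0 0 0;0 0 0 0 0;0 0 0 0 0"
  newtons: 20

```text
clock: 62.6
eef_pos: [589.7, 50.4, 103.8]
tcp_rot: [-3.142, 0.001, -3.0]
contact_force: [-0.2, 0.1, 1.9]
opening: 0.177
```

Call:
carry_out:
  rows: "0 0.012 -0.35 0 0.5;0 0.012 -0.35 0 0.5;0 0.012 -0.35 0 0.5;0 0.012 -0.35 0 0.5;0 0.012 -0.35 0 0.5;0 0.012 -0.35 0 0.5;0 0.012 -0.35 0 0.5;0 0.012 -0.35 0 0.5;0 0.012 -0.35 0 0.5;0 0.012 -0.35 0 0.5"

```text
clock: 63.85
eef_pos: [569.5, -51.1, 103.8]
tcp_rot: [3.14, 0.003, 2.582]
contact_force: [3.4, -2.3, -2.0]
opening: 0.176
```

Call:
carry_out:
  rows: "0 0.012 -0.35 0 0.5;0 0.012 -0.35 0 0.5;0 0.012 -0.35 0 0.5;0 0.012 -0.35 0 0.5;0 0.012 -0.35 0 0.5;0 0.012 -0.35 0 0.5;0 0.012 -0.35 0 0.5;0 0.012 -0.35 0 0.5;0 0.012 -0.35 0 0.5;0 0.012 -0.35 0 0.5;0 0 0 0 0"

```text
clock: 65.22
eef_pos: [488.2, -116.1, 103.9]
tcp_rot: [3.139, 0.004, 1.886]
contact_force: [3.1, -12.3, -4.8]
opening: 0.176
```

Call:
carry_out:
  rows: "0 -0.02 -0.35 0 0.5;0 -0.02 -0.35 0 0.5;0 0 -0.17 0 0.25;0 0 0 0 0"

```text
clock: 65.72
eef_pos: [462.5, -122.5, 103.7]
tcp_rot: [3.141, 0.001, 1.712]
contact_force: [0.1, -6.1, 3.1]
opening: 0.178
```

Call:
carry_out:
  rows: "0 0 -0.087 0 0.1;0 0 -0.087 0 0.1;0 0 0 0 0"

```text
clock: 66.1
eef_pos: [457.7, -123.2, 103.7]
tcp_rot: [3.14, 0.001, 1.684]
contact_force: [0.7, -6.6, 2.6]
opening: 0.176
```

Call:
carry_out:
  rows: "0 0 -0.087 0 0.1;0 0 0 0 0;0 0 0 0 0"

```text
clock: 66.47
eef_pos: [455.1, -123.4, 103.7]
tcp_rot: [3.14, 0.001, 1.671]
contact_force: [0.1, -6.8, 2.6]
opening: 0.174
```

Run:
```python
from rig import r
from h import *
s=r.sense(); print(s["clock"],s["eef_pos"],np.degrees(s["tcp_rot"]),s["contact_force"],s["opening"],s["qpos"][5])
c=r.get_calibration("wrist"); im=r.grab_frame("wrist"); cv2.imwrite("pics/w32.png",im)
```

```text
66.475 [ 455.12957359 -123.42156987  103.70123667] [1.79929281e+02 6.96048934e-02 9.57252520e+01] [ 0.08837804 -6.81286664  2.64669493] 0.17374410464361165 -0.3666759678161342
```

View pics/w32.png

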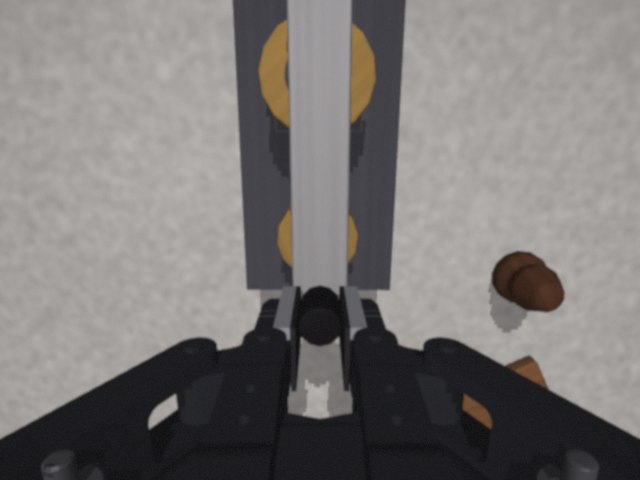

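Almost at the stop; step on gently, watching the force.

Call:
carry_out:
  rows: "0 0 -0.07 0 0.05;0 0 0 0 0"

```text
clock: 66.78
eef_pos: [454.3, -123.6, 103.8]
tcp_rot: [3.138, 0.001, 1.663]
contact_force: [6.2, -3.7, -2.2]
opening: 0.174
```

Call:
carry_out:
  rows: "0 0 -0.07 0 0;0 0 0 0 0"

```text
clock: 67.03
eef_pos: [454.1, -123.6, 104.0]
tcp_rot: [3.134, 0.002, 1.663]
contact_force: [12.9, -0.2, -9.6]
opening: 0.178
```

Call:
carry_out:
  rows: "0 0 0.03 0 0;0.4 0 0 0 0;0.4 0 0 0 0;0.4 0 0 -0.5 0;0.4 0 0 -1 0;0.4 0 0 -1 0;0.6 0 0 -1 0;1 0 0 -1 0;1 0 0 0 0"

```text
clock: 68.15
eef_pos: [452.3, -123.5, 241.2]
tcp_rot: [3.137, 0.002, 1.663]
contact_force: [-0.2, -0.5, 0.0]
opening: 0.983
```

Run:
```python
from rig import r
from h import *
s=r.sense(); print(s["clock"],s["eef_pos"],np.degrees(s["tcp_rot"]),s["contact_force"],s["opening"],s["qpos"][5])
c=r.get_calibration("wrist"); im=r.grab_frame("wrist"); cv2.imwrite("pics/w33.png",im)
im=r.grab_frame("scene");cv2.imwrite("pics/s33.png",im)
```

```text
68.15 [ 452.30712151 -123.50848398  241.23944286] [1.79738346e+02 9.68431268e-02 9.52854145e+01] [-0.24703385 -0.47833991  0.01607508] 0.982599816369413 -0.3620621043162242
```

View pics/w33.png

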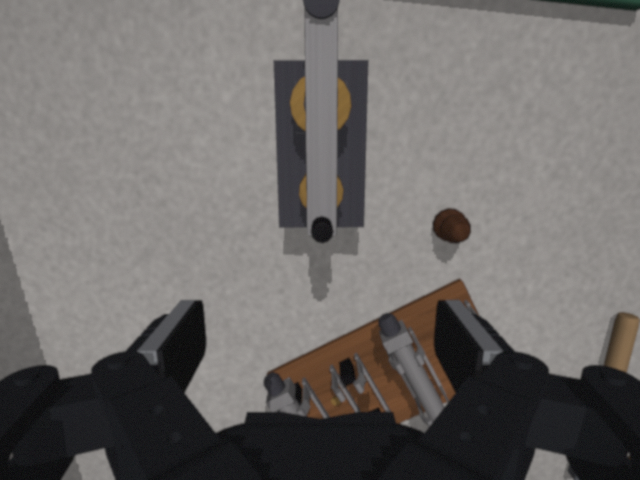

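View pics/s33.png

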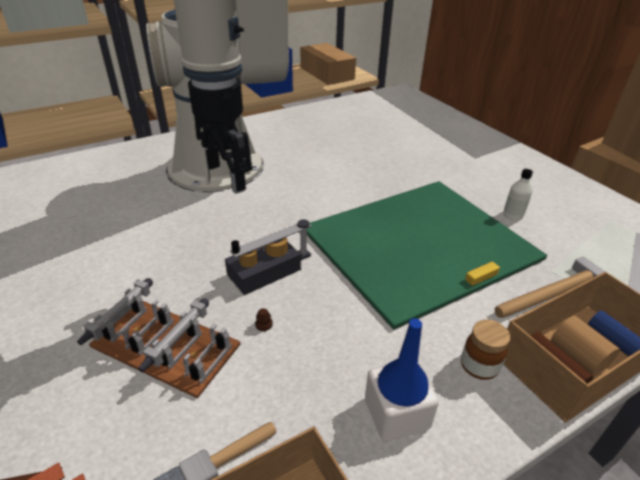

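Run:
```python
from rig import r
from h import *
s=r.sense(); go(s,[520,-302,200],123.7)
```

```text
turn units -3.552 | after turn: x -6.240 y -1.392 z 1.287 | before turn: x -6.150 y 1.745
```

Call:
carry_out:
  rows: "1 0 0 0 -0.89;1 0 0 0 -0.89;1 0 0 0 -0.89;1 0 0 0 -0.88;1 -0.9 -0.2 0 0;1 -0.9 -0.2 0 0;1 -0.9 -0.2 0 0;1 -0.9 -0.2 0.2 0;1 -0.9 -0.2 0.3 0;1 -0.9 -0.2 0.4 0;1 -0.84 -0.2 0.38 0;1 0 0 0 0"

```text
clock: 69.75
eef_pos: [519.5, -303.3, 197.7]
tcp_rot: [-3.14, -0.003, 2.157]
contact_force: [0.6, 0.7, -0.4]
opening: 1.003
```

Run:
```python
from rig import r
from h import *
s=r.sense(); print(s["clock"],s["eef_pos"],np.degrees(s["tcp_rot"]))
c=r.get_calibration("wrist"); im=r.grab_frame("wrist")
im=cv2.convertScaleAbs(im,alpha=1.6); cv2.imwrite("pics/w34.png",cv2.resize(im[110:340,200:500],None,fx=2.6,fy=2.6,interpolation=cv2.INTER_CUBIC))
im=r.grab_frame("scene");cv2.imwrite("pics/s34.png",cv2.resize(im[260:410,70:300],None,fx=3.4,fy=3.4,interpolation=cv2.INTER_CUBIC))
im=r.grab_frame("top");cv2.imwrite("pics/top34.png",im)
```

```text
69.75 [ 519.50424536 -303.27616066  197.7348351 ] [-1.79922728e+02 -1.46857654e-01  1.23602308e+02]
```

View pics/w34.png

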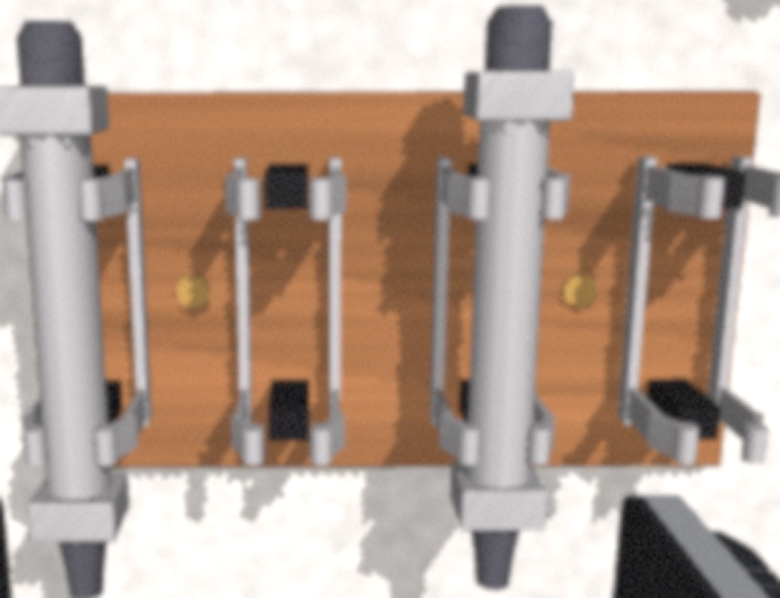

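View pics/s34.png

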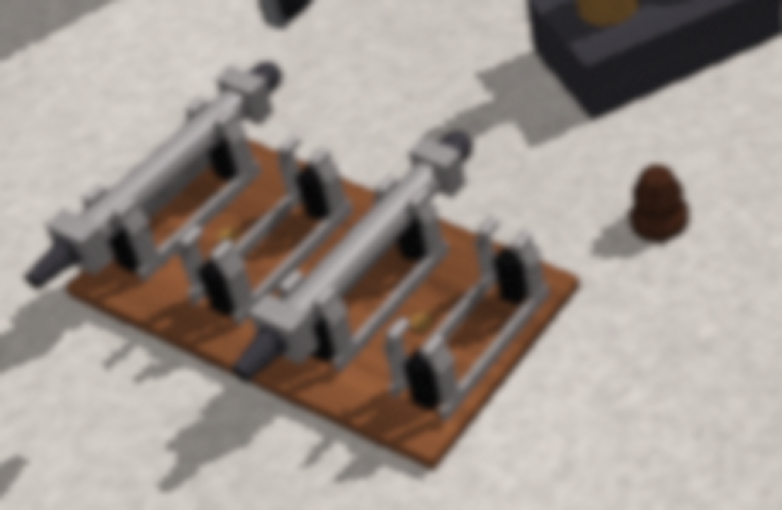

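View pics/top34.png

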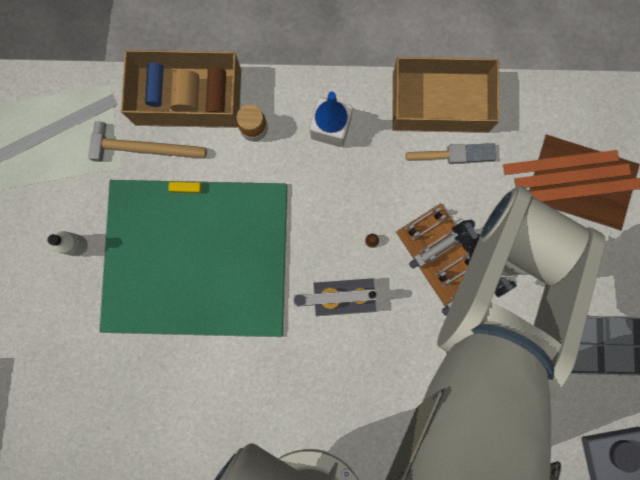

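Run:
```python
from rig import r
from h import *
w=r.get_calibration("wrist");s=r.get_calibration("scene")
f=lambda u,v:(200+u/2.6,110+v/2.6); g=lambda u,v:(70+u/3.4,260+v/3.4)
for a,b in [((519,92),(440,146)),((502,506),(285,312)),((52,108),(247,83)),((76,513),(80,224)),((287,187),(315,168))]:
    print(tri([w,s],[f(*a),g(*b)]))
```

```text
[ 528.64892832 -221.12460471   59.20037531]
[ 592.6429569  -314.91053876   57.97263695]
[ 432.3834825  -290.95397643   55.51261471]
[ 494.03732967 -383.53384737   58.00093532]
[ 493.97442091 -276.04358106   40.64659709]
```

Run:
```python
from rig import r
s=r.sense(); print(s["clock"],s["contact_force"]); print(r.sign_off())
```

```text
69.9 [ 0.55032884 -0.47609975  0.21457224]
the job is handed in; nothing more can be done
None
```

The job is done and handed in at 69.9 s, well inside the 210 s limit.

- **Punches:** Only two punches lay on the board. Each was pressed into its own clip place with the cutting end away from the robot. The press ended at about 31–32 N, above the 18 N snap force, so both had reached the bottom. In the last pictures, the collar tops measured 55.5–59 mm high against about 60 mm expected. The 55.5 mm reading, on one collar, is the furthest off; I put it down to reading pixels by hand. I checked seating only by the pressing force and the pictures; I did not press the punches again after letting go.
- **Dies:** The keeper was swung about 93° open, then each die was slid into its matching bore until it bottomed at about 25–28 N. The pictures show both heads resting on the block.
- **Keeper:** It was swung back to its stop, where the force rose to about 13 N with no further movement. The last pictures show it straight across both dies.
- **Burnisher and surroundings:** By eye the burnisher stands where it was and the board is clear of punches. The gripper touched nothing at hand-in.

One disagreement: the camera put the first punch about 3 mm along its axis from the middle of its clip. That is within the roughly 11 mm of room there, so I left it.

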